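# Free and park the inspection boom, then load the specimen jars

### The job

Get the inspection stand ready for the next batch: flip the ratchet's direction lever over to loosen and swing its handle back and forth until the clamp bolt is unscrewed as far as it goes. Pull up the index plunger and twist it so that it stays out, swing the camera boom away from over the tray to its other end stop, and twist the plunger back so that it drops in and locks the boom there. Then stand all the waiting specimen jars upright in the tray, and leave the other things on the bench where they are.

Things in the scene. Friction and masses are not known exactly. Their poses are not given: they have to be found in the camera images.
- stand: Inspection stand fixed to the bench: a white base plate 135 x 405 x 10 mm that carries a pivot column and the steel specimen tray. Origin on the bench surface under the pivot; the tray lies along the stand's -y. Its place and yaw (up to 0.12 rad) differ from start to start.
- pivot (a point): Vertical pivot axis of bolt, ratchet handle and boom, 131 mm above the bench; axes as the stand's. The ratchet head is a steel disc of 66 mm diameter here, its top 147 mm above the bench, with the bolt's 21 mm hex standing 9 mm out of it.
- tray (a point): Centre of the tray's flat floor, 10 mm above the bench, 214 mm along the stand's -y from the pivot. Axes as the stand's. Inside 104 mm (x) by 216 mm (y), walls 22 mm high above the floor and 4 mm thick: room for four jars in one row along y (52 mm apart). At the start the camera head hangs 62 mm above the floor, over the middle of the tray, and leaves no room for a gripper.
- lever (a joint): Ratchet's direction lever, rad, springs over centre to one side or the other: negative (about -0.18 to -0.35, as at the start) tightens, positive (about 0.18 to 0.35) loosens. It pivots on the handle 30 mm out from the pivot axis, about a vertical axis; positive is counter-clockwise from above. It takes about 1 N at the tab.
- lever_tab (a point): Middle of the upright steel tab at the end of the direction lever, 8 x 9 mm, from 149 to 173 mm above the bench; this point is 165 mm above the bench, 32 mm from the lever's own pivot. When the lever lies straight the tab is above the handle bar, 62 mm from the pivot axis.
- handle (a joint): Angle of the ratchet handle, rad, 0 to 1.35 between stops, positive counter-clockwise from above. At 0 the handle points 0.70 rad counter-clockwise of the stand's +x. With the lever at loosen, counter-clockwise swings turn the bolt (about 2.5 N at the post) and clockwise swings run free, clicking; with the lever at tighten it is the other way round. 14 teeth: up to 0.45 rad of lost motion at the start of each swing.
- handle_post (a point): Upright round steel post of 14 mm diameter at the end of the ratchet handle, 155 mm from the pivot axis; it stands from 143 to 193 mm above the bench, and this point is 175 mm above the bench. The handle is a flat bar 16 mm wide with its top 144 mm above the bench.
- bolt (a joint): Turn of the clamp bolt, rad: 0 tight (start), 2.3 fully loosened at its stop. Counter-clockwise from above loosens; it stays where it is left. It lifts a toothed collar off the boom's hub, which frees the boom from about 1.6 on.
- plunger_lift (a joint): Height of the index plunger, m: 0 down in a hole of the index plate (locked), 0.018 highest. A spring pulls it down with 3 to 6 N. Lifted at least 0.015 and twisted by 0.6 rad or more it rests on its collar at 0.0135 and stays out by itself; twisted back to 0 over a hole it drops to 0.
- plunger_twist (a joint): Twist of the plunger's T-bar, rad, 0 to 1.57, positive counter-clockwise from above; it can turn only when lifted. At 0 the bar lies along the boom.
- plunger_bar (a point): Centre of the plunger's black T-bar, 42 mm long (along this point's y), 12 mm wide (x) and 20 mm tall; 150 mm above the bench when down, 88 mm from the pivot axis. The boom's collar below it is 119 mm above the bench.
- boom (a joint): Swing of the camera boom about the pivot, rad: 0 over the tray (start, pointing along the stand's -y), 1.2 parked at the other end stop, towards the stand's +x (counter-clockwise from above). The plunger's two holes are exactly at 0 and 1.2. It takes about 1 N at the post.
- boom_post (a point): Upright round steel post of 14 mm diameter on top of the black camera head (62 mm diameter, top 123 mm above the bench), 208 mm from the pivot axis; it stands from 123 to 175 mm above the bench, this point is 163 mm above it.
- jar0: Specimen jar, white screw-top plastic, 44-45 mm diameter, 50 mm tall, about 90 g with a heavy bottom, stands upright and closed on the bench to the right. Origin: centre of its underside, z up its axis. All jars are alike; None if absent from this start.
- jar1: Specimen jar, white screw-top plastic, 44-45 mm diameter, 50 mm tall, about 90 g with a heavy bottom, stands upright and closed on the bench to the right. Origin: centre of its underside, z up its axis. All jars are alike; None if absent from this start.
- jar2: Specimen jar, white screw-top plastic, 44-45 mm diameter, 50 mm tall, about 90 g with a heavy bottom, stands upright and closed on the bench to the right. Origin: centre of its underside, z up its axis. All jars are alike; None if absent from this start.
- jar3: Specimen jar, white screw-top plastic, 44-45 mm diameter, 50 mm tall, about 90 g with a heavy bottom, stands upright and closed on the bench to the right. Origin: centre of its underside, z up its axis. All jars are alike; None if absent from this start.
- disinfectant: Bystander: white bottle, 60 mm diameter, 130 mm tall. Origin: centre of its underside. Not to be moved.
- glove_box: Bystander: cardboard box of gloves, 120 x 200 x 75 mm. Origin: centre of its underside. Not to be moved.
- pill_bottle: Bystander: small amber bottle, 44 mm diameter, 75 mm tall. Origin: centre of its underside. Not to be moved.
Not all that is in view belongs to the job. What is shaped like the jar0 but green is not meant. What is shaped like the jar1 but purple is not meant.

How it is judged:
By the outcome, as a careful person would: the job done as asked, in the order asked, and still so for the second after the job is handed in, with the robot touching nothing.
Of jar0, jar1, jar2, jar3 only 2 to 4 are there at a start; the rules pass over those that are not, and their reading is None.
At some moment in a run one of jar0, jar1, jar2, jar3 may be knocked a few centimetres aside while the robot is not near it.
It also fails if it takes over 210 s, if anything falls off the work surface, if the arm or the gripper's body presses on something with over 40 N, if the wrist force passes 120 N, or if a joint passes its speed limit or range.

### The arm

A 7-joint arm with a two-finger parallel gripper is mounted at the origin on the work surface. World frame = base frame: x ahead of the robot, y to its left, z up, the work surface at z = 0. Lengths are in mm, angles in rad, forces in N, time in s.
With the tool pointing down it reaches from about 425 to 950 mm from the base axis. Payload 16.7 kg.
Tool frame: the origin (TCP) lies on the centre line of the jaws, within the pads' length; the fingertips stand 8 mm ahead of it and the grasp point (between the pads) lies 11 mm behind it; z points along the fingers, y is the line along which they close (so a half turn about z gives the same grasp; the last joint's range is limited). The gripper opens to 94 mm and grips with 3 to 60 N. Pads are 16 mm wide; open, the fingers measure 119 mm over their backs; the gripper's body (75 mm by 177 mm) begins 78 mm behind the grasp point.
Start: joints at [1.016, 0.426, 0.074, 1.606, -0.034, 1.111, -0.067], TCP at [265.805, -620.422, 213.467] pointing down, gripper open.
Joint ranges: [-2.85, 2.85], [-0.5, 2.14], [-1.23, 1.37], [0.21, 2.46], [-1.02, 4.16], [0.16, 2.05], [-2.73, 2.73]. Speed limits (rad/s): [1.89, 1.89, 2.39, 2.39, 3.01, 3.01, 3.01].

### API

Orientations are given as [roll, pitch, yaw] about the fixed x, y, z axes, in that order (R = Rz(yaw) Ry(pitch) Rx(roll)).
In Python, from workcell import env gives the robot as it stands.
- The arm moves only by the tool drive_tool, never from a script. Its argument "series" is a list of rows, each an object with "travel": the shift along the tool's x, y, z in m, a list of three; "yaw": the turn about the tool's z in rad. A call has 1 to 12 rows; each row shifts and turns the commanded pose from where the row before left it, along the tool's axes as they then stand; what a row does not reach is not made up. A row lasts 1/12 s, in which the tool goes at most 41.7 mm and 7.16 degrees, less where a joint would pass 70% of its speed; a pose out of reach is approached as far as the arm can. A call with a gripper value outside its range is refused whole. "hand" is the opening in per cent of the stroke, from 0 (shut) to 100 (fully open), set as the call begins (left out, the last holds). The fingers move at their own pace and stop on an object; "grip_force" is the grip in N (left out, the last holds). Time passes only in rows, so rows that do not move let the fingers close. It gives the time, the measured TCP pose, the force, the opening and the grip force at its end, in the units of the state.
- env.state(): the state, without advancing time (a new reading comes with each control period).
- env.read_camera(name): name is "side" or "top"; returns a dict with "image" (400x640x3 uint8, blue, green, red), "camera_matrix" (3x3 intrinsics, pixels), "R" (3x3) and "t" (3): a world point X has camera coordinates R X + t. Camera axes: x right, y down, z forward; pixel columns grow to the right and rows downward; lengths in mm; the calibration is good to about 2 mm. A picture is of the moment at which its call begins. There is no depth.
- env.job_done(): hands the job in; it is judged then, once.
The state is a dict: "clock": time; "qpos": joint angles; "joint_vel": joint speeds; "joint_torque": joint torques, N m; "ee_pos": TCP position; "eef_rot": TCP orientation; "contact_force": force on the tool from outside, world axes, zero at the start; "moment": the same for the moment, N m; "grip_width": finger opening in mm; "gripper_force": force on a finger pad.
Only numpy, scipy, OpenCV 4.12 (cv2) and the standard library are available. Lean on these libraries where they do the work, as an engineer would, in place of code of your own. Each camera call takes 0.05 s, during which the arm holds its last target. There are 200 camera calls.

## Working session

There is one attempt and no reset: what is moved stays moved. The work goes in short steps, Python scripts to look and compute and a tool call to move; the robot and the scene stay as the last step left them, time stands still between calls to the robot, and variables do not carry over. Pictures are saved under pics/ and viewed, at most 14 in all, crops included, and the job is handed in when it is done.

Besides the shell and the picture viewer there is one more tool, called after "Request:" as a command line: name --argument value ..., lists and objects as JSON in quotes. drive_tool: Moves the arm, as the interface text tells. Its arguments: {"type":"object","properties":{"series":{"type":"array","items":{"type":"object","properties":{"travel":{"type":"array","items":{"type":"number"}},"yaw":{"type":"number"}}}},"hand":{"type":"number"},"grip_force":{"type":"number"}},"required":["series"]}

```bash
mkdir -p pics; python3 - <<'E'
from workcell import env
import cv2,json
s=env.state()
print({k:s[k] for k in('clock','ee_pos','eef_rot','grip_width','contact_force')})
for n in('top','side'):
    c=env.read_camera(n); cv2.imwrite(f'pics/{n}0.png',c['image']); print(n,c['camera_matrix'],c['R'],c['t'])
E
```

```text
{'clock': 0.0, 'ee_pos': array([ 265.60581701, -620.06969277,  212.75233151]), 'eef_rot': array([-3.14027162e+00,  1.19166685e-04,  4.04750656e-01]), 'grip_width': 94.15771648833346, 'contact_force': array([ 0.07192998,  0.32743672, -0.41375858])}
top [[467.72506358   0.         320.80854018]
 [  0.         467.72506358 198.99312905]
 [  0.           0.           1.        ]] [[-1.40841744e-02 -9.99896681e-01 -2.87473489e-03]
 [-9.89144319e-01  1.43531787e-02 -1.46244667e-01]
 [ 1.46270818e-01  7.83792296e-04 -9.89244274e-01]] [ -61.6828754   540.8133441  1630.56773489]
side [[421.75103099   0.         323.24228074]
 [  0.         421.75103099 199.74461305]
 [  0.           0.           1.        ]] [[-0.72332052 -0.69049616  0.00474042]
 [-0.52142865  0.54168969 -0.65930603]
 [ 0.45268044 -0.47936137 -0.75185975]] [297.54097661 411.2778546  945.93598663]
```

View pics/top0.png

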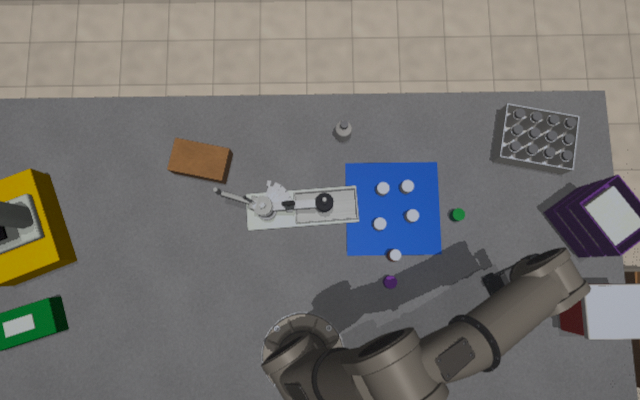

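View pics/side0.png

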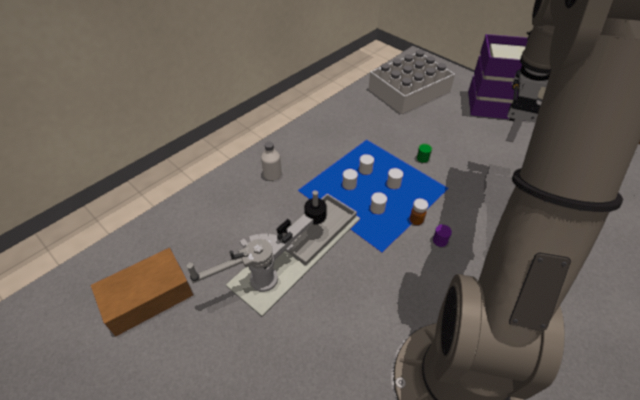

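The top view shows four white jars on the blue mat at about (383,188), (407,186), (380,224) and (412,216). The white cap at (395,255) is the amber pill bottle (side view (419,212)). Green (457,214) and purple (390,282) are decoys. The stand's pivot is at about (262,206) and the boom post at (324,203). I'll confirm with enlarged crops.

```bash
cat > h.py <<'E'
import numpy as np, cv2
from workcell import env
def bp(c,u,v,z):
    K,R,t=c['camera_matrix'],c['R'],np.array(c['t'])
    d=R.T@np.linalg.solve(K,[u,v,1.]); o=-R.T@t
    return o+d*(z-o[2])/d[2]
def pj(c,X):
    p=c['camera_matrix']@(c['R']@np.array(X,float)+np.array(c['t'])); return p[:2]/p[2]
def tri(c1,p1,c2,p2):
    P=[c['camera_matrix']@np.c_[c['R'],c['t']] for c in(c1,c2)]
    X=cv2.triangulatePoints(P[0],P[1],np.array(p1,float),np.array(p2,float))[:,0]; return X[:3]/X[3]
def crop(c,x0,y0,w,h,s,f):
    cv2.imwrite('pics/'+f,cv2.resize(c['image'][y0:y0+h,x0:x0+w],None,fx=s,fy=s,interpolation=cv2.INTER_CUBIC))
E
python3 - <<'E'
from h import *
a=env.read_camera('top');b=env.read_camera('side')
crop(a,200,150,270,140,2.96,'t1.png');crop(b,180,140,260,180,3,'s1.png')
E
```

```text
(no output)
```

View pics/t1.png

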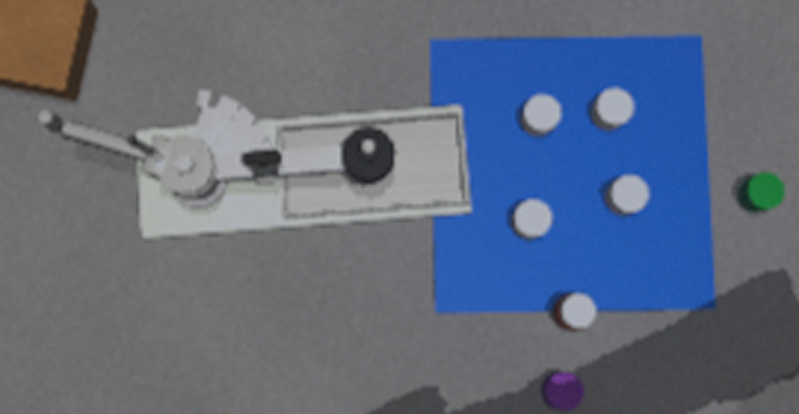

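View pics/s1.png

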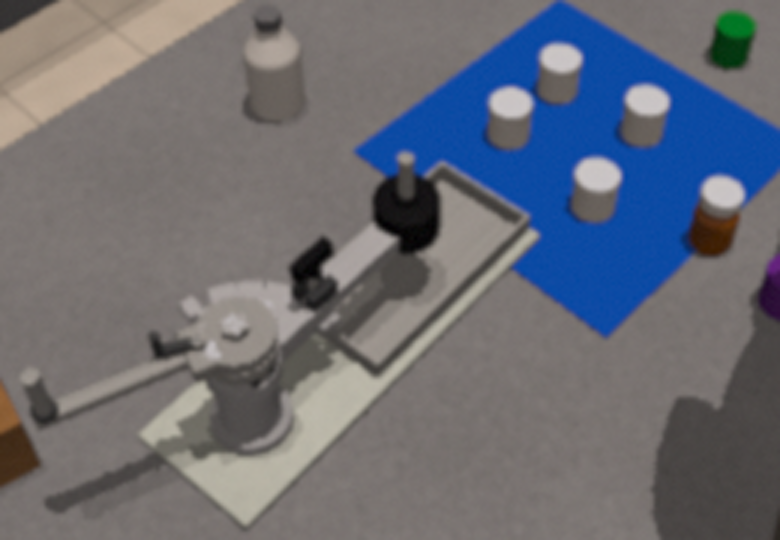

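The crops confirm four white jars, at top crop (542,113), (614,106), (629,193) and (532,217). The amber-bodied bottle (577,310), green (763,190) and purple (563,390) are excluded. They also show the hex at (184,163), boom post (368,147), handle post (47,118), lever tab (140,143) and T-bar (262,160).

```bash
python3 - <<'E'
from h import *
np.set_printoptions(precision=1,suppress=True)
a=env.read_camera('top');b=env.read_camera('side')
T=lambda x,y:((x+.5)/2.96+200-.5,(y+.5)/2.96+150-.5); S=lambda x,y:((x+.5)/3+180-.5,(y+.5)/3+140-.5)
for n,p,q,z in(('hex',(184,163),(235,321),156),('boompost',(368,147),(405,158),175),('handlepost',(47,118),(32,375),193),('tab',(138,141),(157,343),173),('bar',(262,158),(313,258),160)):
    print(n,bp(a,*T(*p),z),bp(b,*S(*q),z),tri(a,T(*p),b,S(*q)))
for p,q in(((542,113),(511,104)),((614,106),(560,60)),((629,193),(647,102)),((532,217),(597,176))): print('jar',bp(a,*T(*p),50),bp(b,*S(*q),50))
for p in((143,237),(470,212),(462,106),(137,130)): print('plate',bp(a,*T(*p),10))
# disinf, pill, glovebox
for u,v in((344,125),(395,255),(170,140)): print(bp(a,u,v,75))
E
```

```text
hex [506.3 126.2 156. ] [507.4 124.2 156. ] [505.6 125.6 159.3]
boompost [518.6 -79.9 175. ] [520.2 -80.8 175. ] [518.6 -79.7 177. ]
handlepost [553.3 272.2 193. ] [554.8 271.7 193. ] [553.1 272.  195.2]
tab [529.3 175.3 173. ] [524.3 185.1 173. ] [532.9 179.  157.2]
bar [510.1  38.6 160. ] [506.7  40.7 160. ] [510.4  38.6 154.8]
jar [ 575.3 -290.6   50. ] [ 574.6 -290.8   50. ]
jar [ 582.5 -377.4   50. ] [ 580.4 -376.8   50. ]
jar [ 477. -391.   50.] [ 475.  -390.8   50. ]
jar [ 450.  -274.5   50. ] [ 448.1 -274.7   50. ]
plate [436.1 194.5  10. ]
plate [ 461.  -204.1   10. ]
plate [ 592.3 -197.6   10. ]
plate [568.1 203.   10. ]
[ 801.  -156.2   75. ]
[ 336.7 -321.3   75. ]
[755.  465.1  75. ]
```

Request:
drive_tool --series '[{"travel": [0,0,-0.01],"yaw": -0.107},{"travel": [0,0,-0.01],"yaw": -0.107},{"travel": [0,0,-0.01],"yaw": -0.107},{"travel": [0,0,-0.01],"yaw": -0.107},{"travel": [0,0,-0.01],"yaw": -0.107},{"travel": [0,0,-0.01],"yaw": -0.107},{"travel": [0,0,-0.01],"yaw": -0.107},{"travel": [0,0,-0.01],"yaw": -0.107},{"travel": [0,0,0],"yaw": 0}]' --hand 0 --grip_force 15

```text
clock: 1.05
ee_pos: [266.0, -621.1, 295.5]
eef_rot: [3.14, 0.002, 1.266]
contact_force: [-0.1, -0.1, 0.5]
grip_width: 37.6
gripper_force: 0.0
```

Request:
drive_tool --series '[{"travel": [0.015,0.005,0]},{"travel": [0.03,0.01,0]},{"travel": [0.03,0.01,0]},{"travel": [0.03,0.01,0]},{"travel": [0.03,0.01,0]},{"travel": [0.03,0.01,0]},{"travel": [0.03,0.01,0]},{"travel": [0.03,0.01,0]},{"travel": [0.03,0.01,0]},{"travel": [0.03,0.01,0]},{"travel": [0.03,0.01,0]},{"travel": [0.03,0.01,0]}]'

```text
$.series[0]: bad value
```

Request:
drive_tool --series '[{"travel": [0.03,0.01,0]},{"travel": [0.03,0.01,0]},{"travel": [0.03,0.01,0]},{"travel": [0.03,0.01,0]},{"travel": [0.03,0.01,0]},{"travel": [0.03,0.01,0]},{"travel": [0.03,-0.014,0]},{"travel": [0.03,-0.014,0]},{"travel": [0.03,-0.014,0]},{"travel": [0.03,-0.014,0]},{"travel": [0.03,-0.014,0]},{"travel": [0.02,-0.01,0]}]'

```text
$.series[0]: bad value
```

Request:
drive_tool --series '[{"travel": [0.015,0.005,0],"yaw": 0},{"travel": [0.03,0.01,0],"yaw": 0},{"travel": [0.03,0.01,0],"yaw": 0},{"travel": [0.03,0.01,0],"yaw": 0},{"travel": [0.03,0.01,0],"yaw": 0},{"travel": [0.03,0.01,0],"yaw": 0},{"travel": [0.03,0.01,0],"yaw": 0},{"travel": [0.03,0.01,0],"yaw": 0},{"travel": [0.03,0.01,0],"yaw": 0},{"travel": [0.03,0.01,0],"yaw": 0},{"travel": [0.03,0.01,0],"yaw": 0},{"travel": [0.03,0.01,0],"yaw": 0}]'

```text
clock: 2.05
ee_pos: [481.1, -324.7, 292.8]
eef_rot: [-3.141, -0.0, 1.257]
contact_force: [1.1, -0.1, 0.7]
grip_width: 0.9
gripper_force: 0.0
```

Request:
drive_tool --series '[{"travel": [0.03,0.01,0],"yaw": 0},{"travel": [0.03,0.01,0],"yaw": 0},{"travel": [0.03,0.01,0],"yaw": 0},{"travel": [0.03,0.01,0],"yaw": 0},{"travel": [0.03,0.01,0],"yaw": 0},{"travel": [0.03,0.01,0],"yaw": 0},{"travel": [0.03,-0.014,0],"yaw": 0},{"travel": [0.03,-0.014,0],"yaw": 0},{"travel": [0.03,-0.014,0],"yaw": 0},{"travel": [0.03,-0.014,0],"yaw": 0},{"travel": [0.03,-0.014,0],"yaw": 0},{"travel": [0.02,-0.01,0],"yaw": 0}]'

```text
clock: 3.05
ee_pos: [567.1, 16.5, 292.9]
eef_rot: [-3.141, -0.001, 1.259]
contact_force: [0.7, 0.1, -0.4]
grip_width: 0.5
gripper_force: 0.0
```

Request:
drive_tool --series '[{"travel": [0.024,-0.009,0],"yaw": 0},{"travel": [0.024,-0.009,0.01],"yaw": 0},{"travel": [0.024,-0.009,0.01],"yaw": 0},{"travel": [0.024,-0.009,0.01],"yaw": 0},{"travel": [0.024,-0.009,0.01],"yaw": 0},{"travel": [0.018,-0.008,0.01],"yaw": 0},{"travel": [0,0,0.01],"yaw": 0},{"travel": [0,0,0.01],"yaw": 0},{"travel": [0,0,0],"yaw": 0},{"travel": [0,0,0],"yaw": 0}]'

```text
clock: 3.88
ee_pos: [559.7, 159.0, 222.9]
eef_rot: [-3.141, 0.001, 1.258]
contact_force: [-0.6, -0.9, 1.3]
grip_width: 0.7
gripper_force: 0.0
```

Request:
drive_tool --series '[{"travel": [0.01,-0.006,0.01],"yaw": 0},{"travel": [0,0,0.01],"yaw": 0},{"travel": [0,0,0.01],"yaw": 0},{"travel": [0,0,0.01],"yaw": 0},{"travel": [0,0,0.01],"yaw": 0},{"travel": [0,0,0.01],"yaw": 0},{"travel": [0,0,0.002],"yaw": 0},{"travel": [0,0,0],"yaw": 0},{"travel": [0,0,0],"yaw": 0}]'

```text
clock: 4.63
ee_pos: [557.4, 171.4, 161.6]
eef_rot: [-3.141, -0.0, 1.261]
contact_force: [-0.9, 0.3, -0.2]
grip_width: 0.2
gripper_force: 0.0
```

Request:
drive_tool --series '[{"travel": [0,-0.003,0],"yaw": 0},{"travel": [0,-0.003,0],"yaw": 0},{"travel": [0,-0.003,0],"yaw": 0},{"travel": [0,-0.003,0],"yaw": 0},{"travel": [0,-0.003,0],"yaw": 0},{"travel": [0,-0.003,0],"yaw": 0},{"travel": [0,-0.003,0],"yaw": 0},{"travel": [0,-0.003,0],"yaw": 0},{"travel": [0,-0.003,0],"yaw": 0},{"travel": [0,0,0],"yaw": 0},{"travel": [0,0,0],"yaw": 0}]'

```text
clock: 5.55
ee_pos: [531.4, 179.6, 161.5]
eef_rot: [-3.141, 0.0, 1.261]
contact_force: [0.6, -0.2, -0.0]
grip_width: 0.8
gripper_force: 0.0
```

```bash
python3 - <<'E'
from h import *
b=env.read_camera('side'); crop(b,180,180,160,120,5,'s2.png')
E
```

```text
(no output)
```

View pics/s2.png

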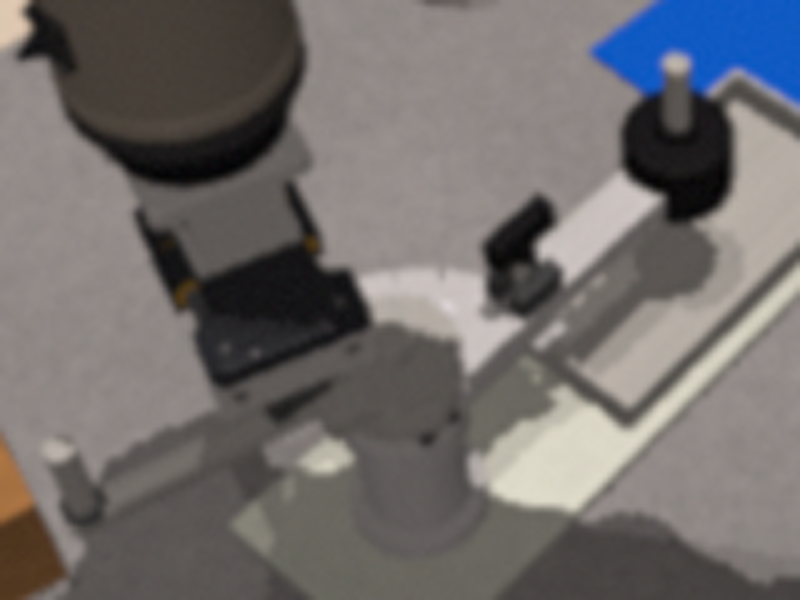

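The post top is at (60,450), nearly unmoved, and the gripper hides the lever. I'll lift, move clear and look again.

Request:
drive_tool --series '[{"travel": [0,0.004,0],"yaw": 0},{"travel": [0,0.003,-0.01],"yaw": 0},{"travel": [0,0,-0.02],"yaw": 0},{"travel": [0,0,-0.02],"yaw": 0},{"travel": [0,0,-0.02],"yaw": 0},{"travel": [0,0.02,-0.02],"yaw": 0},{"travel": [0,0.03,0],"yaw": 0},{"travel": [0,0.03,0],"yaw": 0},{"travel": [0,0.03,0],"yaw": 0},{"travel": [0,0.02,0],"yaw": 0},{"travel": [0,0,0],"yaw": 0},{"travel": [0,0,0],"yaw": 0}]' --hand 45

```text
clock: 6.6
ee_pos: [662.7, 137.2, 251.4]
eef_rot: [-3.141, -0.0, 1.259]
contact_force: [-0.0, 0.4, -1.2]
grip_width: 42.2
gripper_force: 0.0
```

```bash
python3 - <<'E'
from h import *
a=env.read_camera('top');b=env.read_camera('side')
A=cv2.resize(a['image'][170:230,200:290],None,fx=8,fy=8,interpolation=cv2.INTER_CUBIC)[:, :400]
B=cv2.resize(b['image'][230:290,180:230],None,fx=8,fy=8,interpolation=cv2.INTER_CUBIC)
B2=cv2.resize(b['image'][220:280,215:265],None,fx=8,fy=8,interpolation=cv2.INTER_CUBIC)
cv2.imwrite('pics/m3.png',np.hstack([A[:, :],B2]))
E
```

```text
(no output)
```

View pics/m3.png

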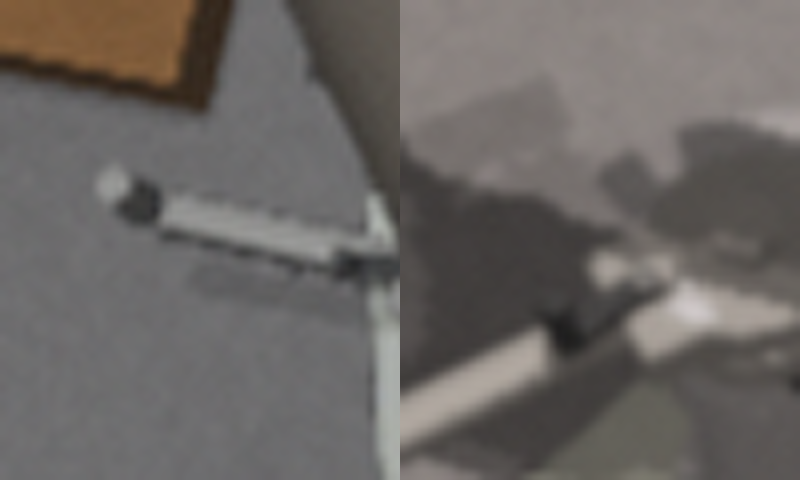

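The tab is now on the lower (counter-clockwise) edge of the bar at top crop (345,262), so the lever has flipped to loosen. The post top is at (115,185).

```bash
python3 - <<'E'
from h import *
a=env.read_camera('top');b=env.read_camera('side')
X=bp(a,(115.5)/8+199.5,(185.5)/8+169.5,193);print(X)
p=np.array([507,125.5]);d=X[:2]-p;h=np.arctan2(d[1],d[0]);print(h,np.hypot(*d))
t=bp(a,345.5/8+199.5,258/8+169.5,170);print(t); 
for l in(-.3,.3):print(p+30*np.r_[np.cos(h),np.sin(h)]+32*np.r_[np.cos(h+l),np.sin(h+l)])
E
```

```text
[542.94420506 277.28557272 193.        ]
1.3382706362256336 155.98347977710014
[515.17018217 187.45694237 170.        ]
[530.15982834 182.26150465]
[511.75553932 186.6198078 ]
```

Request:
drive_tool --series '[{"travel": [0.012,-0.02,0],"yaw": 0},{"travel": [0.012,-0.02,0],"yaw": 0},{"travel": [0.012,-0.02,0],"yaw": 0},{"travel": [0.012,-0.02,0],"yaw": 0},{"travel": [0.012,-0.02,0],"yaw": 0},{"travel": [0.012,-0.02,0],"yaw": 0},{"travel": [0.012,-0.02,0],"yaw": 0},{"travel": [0.012,-0.017,0],"yaw": 0},{"travel": [0,0,0],"yaw": -0.078},{"travel": [0,0,0],"yaw": 0},{"travel": [0,0,0],"yaw": 0}]' --hand 55

```text
clock: 7.72
ee_pos: [541.7, 277.0, 251.9]
eef_rot: [3.141, 0.0, 1.337]
contact_force: [0.2, 0.1, 0.0]
grip_width: 51.8
gripper_force: 0.0
```

Request:
drive_tool --series '[{"travel": [0,0,0.01],"yaw": 0},{"travel": [0,0,0.015],"yaw": 0},{"travel": [0,0,0.015],"yaw": 0},{"travel": [0,0,0.015],"yaw": 0},{"travel": [0,0,0.015],"yaw": 0},{"travel": [0,0,0.01],"yaw": 0},{"travel": [0,0,0],"yaw": 0},{"travel": [0,0,0],"yaw": 0}]'

```text
clock: 8.38
ee_pos: [541.8, 276.8, 171.1]
eef_rot: [-3.141, 0.0, 1.338]
contact_force: [-0.6, 1.0, 0.4]
grip_width: 51.4
gripper_force: 0.0
```

Request:
drive_tool --series '[{"travel": [0,0,0],"yaw": 0},{"travel": [0,0,0],"yaw": 0},{"travel": [0,0,0],"yaw": 0},{"travel": [0,0,0],"yaw": 0},{"travel": [0,0,0],"yaw": 0},{"travel": [0,0,0],"yaw": 0},{"travel": [0,0,0],"yaw": 0},{"travel": [0,0,0],"yaw": 0}]' --hand 0 --grip_force 15

```text
clock: 9.05
ee_pos: [541.9, 277.2, 171.7]
eef_rot: [3.141, -0.0, 1.339]
contact_force: [-0.1, -0.4, 2.4]
grip_width: 13.8
gripper_force: 15.0
```

Request:
drive_tool --series '[{"travel": [-0.0003,-0.0097,0],"yaw": -0.0625},{"travel": [-0.0003,-0.0097,0],"yaw": -0.0625},{"travel": [-0.0003,-0.0097,0],"yaw": -0.0625},{"travel": [-0.0003,-0.0097,0],"yaw": -0.0625},{"travel": [-0.0003,-0.0097,0],"yaw": -0.0625},{"travel": [-0.0003,-0.0097,0],"yaw": -0.0625},{"travel": [-0.0003,-0.0097,0],"yaw": -0.0625},{"travel": [-0.0003,-0.0097,0],"yaw": -0.0625},{"travel": [-0.0003,-0.0097,0],"yaw": -0.0625},{"travel": [-0.0003,-0.0097,0],"yaw": -0.0625},{"travel": [-0.0003,-0.0097,0],"yaw": -0.0625},{"travel": [0,0,0],"yaw": 0}]'

```text
clock: 10.05
ee_pos: [437.2, 264.8, 171.8]
eef_rot: [3.141, 0.001, 2.03]
contact_force: [2.9, 1.0, -3.3]
grip_width: 13.5
gripper_force: 15.0
```

Request:
drive_tool --series '[{"travel": [-0.0002,-0.007,0],"yaw": -0.045},{"travel": [0,0,0],"yaw": 0},{"travel": [0,0,0],"yaw": 0}]'

```text
clock: 10.3
ee_pos: [432.2, 262.2, 171.7]
eef_rot: [3.141, 0.0, 2.068]
contact_force: [2.1, -2.0, 1.8]
grip_width: 13.9
gripper_force: 15.0
```

Request:
drive_tool --series '[{"travel": [-0.0003,0.0097,0],"yaw": 0.0625},{"travel": [-0.0003,0.0097,0],"yaw": 0.0625},{"travel": [-0.0003,0.0097,0],"yaw": 0.0625},{"travel": [-0.0003,0.0097,0],"yaw": 0.0625},{"travel": [-0.0003,0.0097,0],"yaw": 0.0625},{"travel": [-0.0003,0.0097,0],"yaw": 0.0625},{"travel": [-0.0003,0.0097,0],"yaw": 0.0625},{"travel": [-0.0003,0.0097,0],"yaw": 0.0625},{"travel": [-0.0003,0.0097,0],"yaw": 0.0625},{"travel": [-0.0003,0.0097,0],"yaw": 0.0625},{"travel": [-0.0003,0.0097,0],"yaw": 0.0625},{"travel": [0,0,0],"yaw": 0}]'

```text
clock: 11.3
ee_pos: [537.1, 278.3, 171.6]
eef_rot: [3.141, -0.0, 1.375]
contact_force: [0.3, -3.9, 7.2]
grip_width: 13.4
gripper_force: 15.0
```

Request:
drive_tool --series '[{"travel": [-0.0003,0.0097,0],"yaw": 0.0625},{"travel": [-0.0003,0.0097,0],"yaw": 0.0625},{"travel": [-0.0003,0.0097,0],"yaw": 0.0625},{"travel": [-0.0003,0.0097,0],"yaw": 0.0625},{"travel": [-0.0003,0.0097,0],"yaw": 0.0625},{"travel": [-0.0003,0.0097,0],"yaw": 0.0625},{"travel": [-0.0003,0.0097,0],"yaw": 0.0625},{"travel": [-0.0003,0.0097,0],"yaw": 0.0625},{"travel": [0,0,0],"yaw": 0},{"travel": [0,0,0],"yaw": 0}]'

```text
clock: 12.13
ee_pos: [605.3, 245.6, 171.6]
eef_rot: [3.141, 0.001, 0.88]
contact_force: [-3.0, -3.7, 8.3]
grip_width: 13.4
gripper_force: 15.0
```

Request:
drive_tool --series '[{"travel": [-0.0002,0.0062,0],"yaw": 0.04},{"travel": [-0.0002,0.0062,0],"yaw": 0.04},{"travel": [0,0,0],"yaw": 0},{"travel": [0,0,0],"yaw": 0}]'

```text
clock: 12.47
ee_pos: [614.3, 237.5, 171.7]
eef_rot: [3.141, 0.001, 0.8]
contact_force: [-2.1, -3.0, 8.5]
grip_width: 13.6
gripper_force: 15.0
```

Request:
drive_tool --series '[{"travel": [-0.0003,-0.0097,0],"yaw": -0.0625},{"travel": [-0.0003,-0.0097,0],"yaw": -0.0625},{"travel": [-0.0003,-0.0097,0],"yaw": -0.0625},{"travel": [-0.0003,-0.0097,0],"yaw": -0.0625},{"travel": [-0.0003,-0.0097,0],"yaw": -0.0625},{"travel": [-0.0003,-0.0097,0],"yaw": -0.0625},{"travel": [-0.0003,-0.0097,0],"yaw": -0.0625},{"travel": [-0.0003,-0.0097,0],"yaw": -0.0625},{"travel": [-0.0003,-0.0097,0],"yaw": -0.0625},{"travel": [-0.0003,-0.0097,0],"yaw": -0.0625},{"travel": [-0.0003,-0.0097,0],"yaw": -0.0625},{"travel": [0,0,0],"yaw": 0}]'

```text
clock: 13.47
ee_pos: [517.6, 281.0, 171.7]
eef_rot: [-3.142, 0.001, 1.494]
contact_force: [0.9, -1.0, 3.1]
grip_width: 13.6
gripper_force: 15.0
```

Request:
drive_tool --series '[{"travel": [-0.0003,-0.0097,0],"yaw": -0.0625},{"travel": [-0.0003,-0.0097,0],"yaw": -0.0625},{"travel": [-0.0003,-0.0097,0],"yaw": -0.0625},{"travel": [-0.0003,-0.0097,0],"yaw": -0.0625},{"travel": [-0.0003,-0.0097,0],"yaw": -0.0625},{"travel": [-0.0003,-0.0097,0],"yaw": -0.0625},{"travel": [-0.0003,-0.0097,0],"yaw": -0.0625},{"travel": [-0.0003,-0.0097,0],"yaw": -0.0625},{"travel": [-0.0003,-0.0097,0],"yaw": -0.0625},{"travel": [0,0,0],"yaw": 0},{"travel": [0,0,0],"yaw": 0}]'

```text
clock: 14.38
ee_pos: [434.5, 263.5, 171.7]
eef_rot: [3.141, 0.0, 2.05]
contact_force: [3.8, -3.3, 0.7]
grip_width: 13.3
gripper_force: 15.0
```

Request:
drive_tool --series '[{"travel": [-0.0003,0.0097,0],"yaw": 0.0625},{"travel": [-0.0003,0.0097,0],"yaw": 0.0625},{"travel": [-0.0003,0.0097,0],"yaw": 0.0625},{"travel": [-0.0003,0.0097,0],"yaw": 0.0625},{"travel": [-0.0003,0.0097,0],"yaw": 0.0625},{"travel": [-0.0003,0.0097,0],"yaw": 0.0625},{"travel": [-0.0003,0.0097,0],"yaw": 0.0625},{"travel": [-0.0003,0.0097,0],"yaw": 0.0625},{"travel": [-0.0003,0.0097,0],"yaw": 0.0625},{"travel": [-0.0003,0.0097,0],"yaw": 0.0625},{"travel": [0,0,0],"yaw": 0}]'

```text
clock: 15.3
ee_pos: [530.2, 279.6, 171.5]
eef_rot: [3.141, 0.0, 1.42]
contact_force: [-1.4, -4.6, 9.8]
grip_width: 13.7
gripper_force: 15.0
```

Request:
drive_tool --series '[{"travel": [-0.0003,0.0097,0],"yaw": 0.0625},{"travel": [-0.0003,0.0097,0],"yaw": 0.0625},{"travel": [-0.0003,0.0097,0],"yaw": 0.0625},{"travel": [-0.0003,0.0097,0],"yaw": 0.0625},{"travel": [-0.0003,0.0097,0],"yaw": 0.0625},{"travel": [-0.0003,0.0097,0],"yaw": 0.0625},{"travel": [-0.0003,0.0097,0],"yaw": 0.0625},{"travel": [-0.0003,0.0097,0],"yaw": 0.0625},{"travel": [-0.0003,0.0097,0],"yaw": 0.0625},{"travel": [-0.0003,0.0097,0],"yaw": 0.0625},{"travel": [0,0,0],"yaw": 0}]'

```text
clock: 16.22
ee_pos: [615.5, 236.4, 171.6]
eef_rot: [3.141, 0.001, 0.794]
contact_force: [-3.6, -4.5, 10.7]
grip_width: 13.2
gripper_force: 15.0
```

Request:
drive_tool --series '[{"travel": [-0.0003,-0.0097,0],"yaw": -0.0625},{"travel": [-0.0003,-0.0097,0],"yaw": -0.0625},{"travel": [-0.0003,-0.0097,0],"yaw": -0.0625},{"travel": [-0.0003,-0.0097,0],"yaw": -0.0625},{"travel": [-0.0003,-0.0097,0],"yaw": -0.0625},{"travel": [-0.0003,-0.0097,0],"yaw": -0.0625},{"travel": [0,0,0],"yaw": 0}]'

```text
clock: 16.8
ee_pos: [564.5, 270.1, 171.7]
eef_rot: [-3.141, 0.001, 1.181]
contact_force: [-1.1, -5.7, 7.2]
grip_width: 13.5
gripper_force: 15.0
```

Request:
drive_tool --series '[{"travel": [-0.0003,-0.0097,0],"yaw": -0.0625},{"travel": [-0.0003,-0.0097,0],"yaw": -0.0625},{"travel": [0,0,0],"yaw": 0}]'

```text
clock: 17.05
ee_pos: [546.3, 276.2, 171.6]
eef_rot: [-3.141, 0.001, 1.306]
contact_force: [-0.1, -4.9, 6.9]
grip_width: 13.5
gripper_force: 15.0
```

Request:
drive_tool --series '[{"travel": [-0.0003,-0.0097,0],"yaw": -0.0625},{"travel": [-0.0003,-0.0097,0],"yaw": -0.0625},{"travel": [0,0,0],"yaw": 0}]'

```text
clock: 17.3
ee_pos: [527.5, 280.0, 171.6]
eef_rot: [-3.142, 0.001, 1.43]
contact_force: [1.3, -4.5, 4.8]
grip_width: 13.7
gripper_force: 15.0
```

Request:
drive_tool --series '[{"travel": [-0.0003,-0.0097,0],"yaw": -0.0625},{"travel": [-0.0003,-0.0097,0],"yaw": -0.0625},{"travel": [0,0,0],"yaw": 0}]'

```text
clock: 17.55
ee_pos: [508.3, 281.4, 171.7]
eef_rot: [-3.142, 0.001, 1.555]
contact_force: [1.3, -4.1, 4.4]
grip_width: 13.3
gripper_force: 15.0
```

Request:
drive_tool --series '[{"travel": [-0.0003,-0.0097,0],"yaw": -0.0625},{"travel": [-0.0003,-0.0097,0],"yaw": -0.0625},{"travel": [0,0,0],"yaw": 0}]'

```text
clock: 17.8
ee_pos: [489.0, 280.4, 171.7]
eef_rot: [3.142, 0.001, 1.68]
contact_force: [2.8, -3.2, 3.1]
grip_width: 13.6
gripper_force: 15.0
```

Request:
drive_tool --series '[{"travel": [-0.0003,-0.0097,0],"yaw": -0.0625},{"travel": [0,0,0],"yaw": 0},{"travel": [0,0,0],"yaw": 0}]'

```text
clock: 18.05
ee_pos: [480.3, 279.1, 171.6]
eef_rot: [3.141, 0.0, 1.738]
contact_force: [2.9, -3.2, 5.0]
grip_width: 13.5
gripper_force: 15.0
```

Request:
drive_tool --series '[{"travel": [-0.0003,-0.0097,0],"yaw": -0.0625},{"travel": [-0.0003,-0.0097,0],"yaw": -0.0625},{"travel": [0,0,0],"yaw": 0}]'

```text
clock: 18.3
ee_pos: [460.6, 274.4, 171.6]
eef_rot: [3.142, 0.001, 1.868]
contact_force: [2.8, -3.4, 3.7]
grip_width: 14.0
gripper_force: 15.0
```

Request:
drive_tool --series '[{"travel": [-0.0003,-0.0097,0],"yaw": -0.0625},{"travel": [-0.0003,-0.0097,0],"yaw": -0.0625},{"travel": [0,0,0],"yaw": 0}]'

```text
clock: 18.55
ee_pos: [442.6, 267.5, 171.7]
eef_rot: [3.141, 0.001, 1.993]
contact_force: [4.5, -2.9, 0.7]
grip_width: 13.9
gripper_force: 15.0
```

Request:
drive_tool --series '[{"travel": [-0.0003,-0.0097,0],"yaw": -0.0625},{"travel": [0,0,0],"yaw": 0},{"travel": [0,0,0],"yaw": 0}]'

```text
clock: 18.8
ee_pos: [434.6, 263.6, 171.6]
eef_rot: [3.141, 0.0, 2.051]
contact_force: [4.1, -3.5, 2.8]
grip_width: 13.6
gripper_force: 15.0
```

Request:
drive_tool --series '[{"travel": [-0.0003,0.0097,0],"yaw": 0.0625},{"travel": [-0.0003,0.0097,0],"yaw": 0.0625},{"travel": [-0.0003,0.0097,0],"yaw": 0.0625},{"travel": [-0.0003,0.0097,0],"yaw": 0.0625},{"travel": [-0.0003,0.0097,0],"yaw": 0.0625},{"travel": [-0.0003,0.0097,0],"yaw": 0.0625},{"travel": [-0.0003,0.0097,0],"yaw": 0.0625},{"travel": [-0.0003,0.0097,0],"yaw": 0.0625},{"travel": [-0.0003,0.0097,0],"yaw": 0.0625},{"travel": [-0.0003,0.0097,0],"yaw": 0.0625},{"travel": [0,0,0],"yaw": 0}]'

```text
clock: 19.72
ee_pos: [530.2, 279.6, 171.6]
eef_rot: [3.141, 0.0, 1.42]
contact_force: [-0.7, -4.9, 10.1]
grip_width: 13.6
gripper_force: 15.0
```

Request:
drive_tool --series '[{"travel": [-0.0003,0.0097,0],"yaw": 0.0625},{"travel": [-0.0003,0.0097,0],"yaw": 0.0625},{"travel": [-0.0003,0.0097,0],"yaw": 0.0625},{"travel": [-0.0003,0.0097,0],"yaw": 0.0625},{"travel": [-0.0003,0.0097,0],"yaw": 0.0625},{"travel": [-0.0003,0.0097,0],"yaw": 0.0625},{"travel": [-0.0003,0.0097,0],"yaw": 0.0625},{"travel": [-0.0003,0.0097,0],"yaw": 0.0625},{"travel": [-0.0003,0.0097,0],"yaw": 0.0625},{"travel": [0,0,0],"yaw": 0}]'

```text
clock: 20.55
ee_pos: [608.3, 243.1, 171.6]
eef_rot: [3.141, 0.001, 0.857]
contact_force: [-4.6, -5.5, 11.1]
grip_width: 13.7
gripper_force: 15.0
```

Request:
drive_tool --series '[{"travel": [-0.0003,-0.0097,0],"yaw": -0.0625},{"travel": [-0.0003,-0.0097,0],"yaw": -0.0625},{"travel": [-0.0003,-0.0097,0],"yaw": -0.0625},{"travel": [0,0,0],"yaw": 0}]'

```text
clock: 20.88
ee_pos: [581.5, 262.0, 171.6]
eef_rot: [-3.141, 0.002, 1.057]
contact_force: [-3.8, -5.6, 9.5]
grip_width: 13.5
gripper_force: 15.0
```

Request:
drive_tool --series '[{"travel": [-0.0003,-0.0097,0],"yaw": -0.0625},{"travel": [0,0,0],"yaw": 0}]'

```text
clock: 21.05
ee_pos: [573.3, 266.2, 171.6]
eef_rot: [-3.141, 0.001, 1.118]
contact_force: [-2.2, -5.7, 9.4]
grip_width: 13.7
gripper_force: 15.0
```

Request:
drive_tool --series '[{"travel": [-0.0003,-0.0097,0],"yaw": -0.0625},{"travel": [0,0,0],"yaw": 0}]'

```text
clock: 21.22
ee_pos: [564.8, 270.0, 171.6]
eef_rot: [-3.141, 0.001, 1.18]
contact_force: [-0.7, -5.9, 9.2]
grip_width: 13.7
gripper_force: 15.0
```

Request:
drive_tool --series '[{"travel": [-0.0002,-0.006,0],"yaw": -0.04},{"travel": [0,0,0],"yaw": 0}]'

```text
clock: 21.38
ee_pos: [559.7, 272.0, 171.6]
eef_rot: [-3.142, 0.001, 1.219]
contact_force: [-0.1, -5.4, 7.5]
grip_width: 13.4
gripper_force: 15.0
```

Request:
drive_tool --series '[{"travel": [-0.0002,-0.006,0],"yaw": -0.04},{"travel": [0,0,0],"yaw": 0}]'

```text
clock: 21.55
ee_pos: [554.3, 273.9, 171.6]
eef_rot: [3.141, 0.0, 1.258]
contact_force: [1.7, -5.0, 5.8]
grip_width: 13.7
gripper_force: 15.0
```

Request:
drive_tool --series '[{"travel": [-0.0002,-0.006,0],"yaw": -0.04},{"travel": [0,0,0],"yaw": 0}]'

```text
clock: 21.72
ee_pos: [548.7, 275.5, 171.6]
eef_rot: [3.141, 0.0, 1.298]
contact_force: [0.5, -2.9, 7.1]
grip_width: 14.0
gripper_force: 15.0
```

Request:
drive_tool --series '[{"travel": [-0.0002,-0.006,0],"yaw": -0.04},{"travel": [0,0,0],"yaw": 0}]'

```text
clock: 21.88
ee_pos: [543.1, 277.0, 171.7]
eef_rot: [3.141, -0.0, 1.338]
contact_force: [6.2, -3.5, 3.5]
grip_width: 13.7
gripper_force: 15.0
```

Request:
drive_tool --series '[{"travel": [-0.0002,-0.006,0],"yaw": -0.04},{"travel": [0,0,0],"yaw": 0}]'

```text
clock: 22.05
ee_pos: [536.7, 278.4, 171.6]
eef_rot: [3.141, -0.0, 1.379]
contact_force: [2.9, -2.6, 5.8]
grip_width: 13.7
gripper_force: 15.0
```

Request:
drive_tool --series '[{"travel": [-0.0002,-0.006,0],"yaw": -0.04},{"travel": [0,0,0],"yaw": 0}]'

```text
clock: 22.22
ee_pos: [530.6, 279.5, 171.6]
eef_rot: [3.142, -0.0, 1.419]
contact_force: [3.7, -1.5, 4.5]
grip_width: 14.0
gripper_force: 15.0
```

Request:
drive_tool --series '[{"travel": [-0.0002,-0.006,0],"yaw": -0.04},{"travel": [0,0,0],"yaw": 0}]'

```text
clock: 22.38
ee_pos: [524.6, 280.3, 171.7]
eef_rot: [3.142, -0.0, 1.459]
contact_force: [2.6, -0.6, 4.4]
grip_width: 13.7
gripper_force: 15.0
```

Request:
drive_tool --series '[{"travel": [-0.0002,-0.006,0],"yaw": -0.04},{"travel": [0,0,0],"yaw": 0}]'

```text
clock: 22.55
ee_pos: [518.5, 280.9, 171.7]
eef_rot: [-3.142, -0.001, 1.499]
contact_force: [3.6, 1.1, 3.5]
grip_width: 13.3
gripper_force: 15.0
```

Request:
drive_tool --series '[{"travel": [-0.0002,-0.006,0],"yaw": -0.04},{"travel": [0,0,0],"yaw": 0}]'

```text
clock: 22.72
ee_pos: [512.3, 281.1, 171.7]
eef_rot: [-3.141, -0.001, 1.539]
contact_force: [2.3, 1.3, 3.9]
grip_width: 13.6
gripper_force: 15.0
```

Request:
drive_tool --series '[{"travel": [-0.0003,-0.0097,0],"yaw": -0.0625},{"travel": [0,0,0],"yaw": 0}]'

```text
clock: 22.88
ee_pos: [502.0, 281.2, 171.6]
eef_rot: [-3.141, -0.0, 1.603]
contact_force: [-0.3, 1.4, 5.3]
grip_width: 13.7
gripper_force: 15.0
```

Request:
drive_tool --series '[{"travel": [-0.0003,-0.0097,0],"yaw": -0.0625},{"travel": [0,0,0],"yaw": 0}]'

```text
clock: 23.05
ee_pos: [492.4, 280.6, 171.7]
eef_rot: [-3.141, -0.001, 1.666]
contact_force: [0.5, 2.6, 2.4]
grip_width: 13.4
gripper_force: 15.0
```

Request:
drive_tool --series '[{"travel": [-0.0003,-0.0097,0],"yaw": -0.0625},{"travel": [0,0,0],"yaw": 0}]'

```text
clock: 23.22
ee_pos: [483.2, 279.5, 171.7]
eef_rot: [3.141, -0.001, 1.728]
contact_force: [4.9, 5.2, -0.9]
grip_width: 13.5
gripper_force: 15.0
```

Request:
drive_tool --series '[{"travel": [-0.0002,-0.0062,0],"yaw": -0.04},{"travel": [0,0,0],"yaw": 0}]'

```text
clock: 23.38
ee_pos: [477.5, 278.5, 171.7]
eef_rot: [3.141, -0.001, 1.766]
contact_force: [3.7, 7.1, -0.6]
grip_width: 13.7
gripper_force: 15.0
```

Request:
drive_tool --series '[{"travel": [-0.0002,-0.0062,0],"yaw": -0.04},{"travel": [0,0,0],"yaw": 0}]'

```text
clock: 23.55
ee_pos: [471.3, 277.2, 171.7]
eef_rot: [3.141, -0.001, 1.806]
contact_force: [3.0, 7.8, -1.1]
grip_width: 13.4
gripper_force: 15.0
```

Request:
drive_tool --series '[{"travel": [-0.0002,-0.0062,0],"yaw": -0.04},{"travel": [0,0,0],"yaw": 0}]'

```text
clock: 23.72
ee_pos: [465.4, 275.6, 171.7]
eef_rot: [3.141, -0.002, 1.846]
contact_force: [3.4, 8.3, -0.5]
grip_width: 13.1
gripper_force: 15.0
```

Request:
drive_tool --series '[{"travel": [0,-0.0062,0],"yaw": -0.04},{"travel": [0,0,0],"yaw": 0}]'

```text
clock: 23.88
ee_pos: [459.2, 273.8, 171.7]
eef_rot: [3.141, -0.001, 1.886]
contact_force: [1.5, 7.1, 1.4]
grip_width: 13.5
gripper_force: 15.0
```

Request:
drive_tool --series '[{"travel": [0,-0.0062,0],"yaw": -0.04},{"travel": [0,0,0],"yaw": 0}]'

```text
clock: 24.05
ee_pos: [453.4, 271.8, 171.7]
eef_rot: [3.141, -0.001, 1.925]
contact_force: [0.9, 8.4, 1.3]
grip_width: 13.5
gripper_force: 15.0
```

Request:
drive_tool --series '[{"travel": [0,-0.0062,0],"yaw": -0.04},{"travel": [0,0,0],"yaw": 0}]'

```text
clock: 24.22
ee_pos: [447.5, 269.4, 171.7]
eef_rot: [-3.142, -0.001, 1.965]
contact_force: [-0.8, 8.0, 1.8]
grip_width: 13.8
gripper_force: 15.0
```

Request:
drive_tool --series '[{"travel": [0,-0.0062,0],"yaw": -0.04},{"travel": [0,0,0],"yaw": 0}]'

```text
clock: 24.38
ee_pos: [441.7, 266.9, 171.6]
eef_rot: [-3.141, -0.001, 2.005]
contact_force: [-2.7, 5.9, 3.5]
grip_width: 13.3
gripper_force: 15.0
```

Request:
drive_tool --series '[{"travel": [0,-0.0062,0],"yaw": -0.04},{"travel": [0,0,0],"yaw": 0},{"travel": [0,0,0],"yaw": 0}]'

```text
clock: 24.63
ee_pos: [436.3, 264.3, 171.6]
eef_rot: [-3.141, -0.001, 2.043]
contact_force: [-3.4, 4.6, 4.3]
grip_width: 13.5
gripper_force: 15.0
```

Request:
drive_tool --series '[{"travel": [-0.0003,0.0097,0],"yaw": 0.0625},{"travel": [-0.0003,0.0097,0],"yaw": 0.0625},{"travel": [-0.0003,0.0097,0],"yaw": 0.0625},{"travel": [-0.0003,0.0097,0],"yaw": 0.0625},{"travel": [-0.0003,0.0097,0],"yaw": 0.0625},{"travel": [-0.0003,0.0097,0],"yaw": 0.0625},{"travel": [-0.0003,0.0097,0],"yaw": 0.0625},{"travel": [-0.0003,0.0097,0],"yaw": 0.0625},{"travel": [-0.0003,0.0097,0],"yaw": 0.0625},{"travel": [-0.0003,0.0097,0],"yaw": 0.0625},{"travel": [0,0,0],"yaw": 0}]'

```text
clock: 25.55
ee_pos: [532.9, 279.0, 171.6]
eef_rot: [3.141, -0.0, 1.411]
contact_force: [0.4, 1.4, 8.7]
grip_width: 13.6
gripper_force: 15.0
```

Request:
drive_tool --series '[{"travel": [-0.0003,0.0097,0],"yaw": 0.0625},{"travel": [-0.0003,0.0097,0],"yaw": 0.0625},{"travel": [-0.0003,0.0097,0],"yaw": 0.0625},{"travel": [-0.0003,0.0097,0],"yaw": 0.0625},{"travel": [-0.0003,0.0097,0],"yaw": 0.0625},{"travel": [-0.0003,0.0097,0],"yaw": 0.0625},{"travel": [-0.0003,0.0097,0],"yaw": 0.0625},{"travel": [-0.0003,0.0097,0],"yaw": 0.0625},{"travel": [-0.0003,0.0097,0],"yaw": 0.0625},{"travel": [0,0,0],"yaw": 0}]'

```text
clock: 26.38
ee_pos: [610.8, 240.8, 171.6]
eef_rot: [3.14, 0.002, 0.847]
contact_force: [-2.6, -3.8, 10.1]
grip_width: 13.8
gripper_force: 15.0
```

Request:
drive_tool --series '[{"travel": [-0.0003,-0.0097,0],"yaw": -0.0625},{"travel": [-0.0003,-0.0097,0],"yaw": -0.0625},{"travel": [0,0,0],"yaw": 0}]'

```text
clock: 26.63
ee_pos: [592.5, 255.2, 171.6]
eef_rot: [-3.141, 0.002, 0.985]
contact_force: [-2.6, -2.3, 10.1]
grip_width: 13.8
gripper_force: 15.0
```

Request:
drive_tool --series '[{"travel": [-0.0003,-0.0097,0],"yaw": -0.0625},{"travel": [0,0,0],"yaw": 0}]'

```text
clock: 26.8
ee_pos: [584.6, 260.2, 171.6]
eef_rot: [-3.141, 0.002, 1.046]
contact_force: [-2.5, -2.2, 8.0]
grip_width: 13.7
gripper_force: 15.0
```

Request:
drive_tool --series '[{"travel": [-0.0003,-0.0097,0],"yaw": -0.0625},{"travel": [0,0,0],"yaw": 0}]'

```text
clock: 26.97
ee_pos: [576.1, 264.8, 171.6]
eef_rot: [-3.141, 0.001, 1.109]
contact_force: [-2.1, -1.5, 8.1]
grip_width: 13.5
gripper_force: 15.0
```

Request:
drive_tool --series '[{"travel": [-0.0002,-0.0062,0],"yaw": -0.04},{"travel": [0,0,0],"yaw": 0}]'

```text
clock: 27.13
ee_pos: [570.9, 267.3, 171.7]
eef_rot: [-3.141, 0.001, 1.147]
contact_force: [-0.9, -1.2, 6.9]
grip_width: 13.2
gripper_force: 15.0
```

Request:
drive_tool --series '[{"travel": [-0.0002,-0.0062,0],"yaw": -0.04},{"travel": [0,0,0],"yaw": 0}]'

```text
clock: 27.3
ee_pos: [565.2, 269.7, 171.6]
eef_rot: [-3.141, 0.001, 1.187]
contact_force: [-0.8, 0.3, 6.7]
grip_width: 13.4
gripper_force: 15.0
```

Request:
drive_tool --series '[{"travel": [-0.0002,-0.0062,0],"yaw": -0.04},{"travel": [0,0,0],"yaw": 0}]'

```text
clock: 27.47
ee_pos: [559.7, 271.8, 171.6]
eef_rot: [3.141, 0.0, 1.227]
contact_force: [1.1, 1.6, 5.2]
grip_width: 13.3
gripper_force: 15.0
```

Request:
drive_tool --series '[{"travel": [-0.0002,-0.0062,0],"yaw": -0.04},{"travel": [0,0,0],"yaw": 0}]'

```text
clock: 27.63
ee_pos: [554.1, 273.8, 171.7]
eef_rot: [3.141, -0.0, 1.267]
contact_force: [4.5, 1.9, 3.9]
grip_width: 13.6
gripper_force: 15.0
```

Request:
drive_tool --series '[{"travel": [-0.0002,-0.0062,0],"yaw": -0.04},{"travel": [0,0,0],"yaw": 0}]'

```text
clock: 27.8
ee_pos: [548.0, 275.6, 171.7]
eef_rot: [3.141, -0.0, 1.307]
contact_force: [3.4, 3.8, 4.4]
grip_width: 13.3
gripper_force: 15.0
```

Request:
drive_tool --series '[{"travel": [-0.0002,-0.0062,0],"yaw": -0.04},{"travel": [0,0,0],"yaw": 0}]'

```text
clock: 27.97
ee_pos: [541.5, 277.3, 171.7]
eef_rot: [-3.141, -0.0, 1.348]
contact_force: [0.9, 3.6, 5.8]
grip_width: 13.6
gripper_force: 15.0
```

Request:
drive_tool --series '[{"travel": [-0.0002,-0.0062,0],"yaw": -0.04},{"travel": [0,0,0],"yaw": 0}]'

```text
clock: 28.13
ee_pos: [535.3, 278.5, 171.7]
eef_rot: [-3.141, -0.0, 1.388]
contact_force: [0.2, 3.6, 6.1]
grip_width: 13.6
gripper_force: 15.0
```

Request:
drive_tool --series '[{"travel": [-0.0002,-0.0062,0],"yaw": -0.04},{"travel": [0,0,0],"yaw": 0}]'

```text
clock: 28.3
ee_pos: [529.1, 279.6, 171.7]
eef_rot: [-3.141, -0.001, 1.428]
contact_force: [-0.9, 5.6, 4.7]
grip_width: 13.7
gripper_force: 15.0
```

```bash
python3 - <<'E'
from h import *
b=env.read_camera('side'); crop(b,180,200,160,110,5,'s4.png'); print(env.state()['joint_torque'])
E
```

```text
[  2.90591933 -80.02753258  -6.32601678 -37.73509741   1.14428569
   1.56726055   0.55275595]
```

View pics/s4.png

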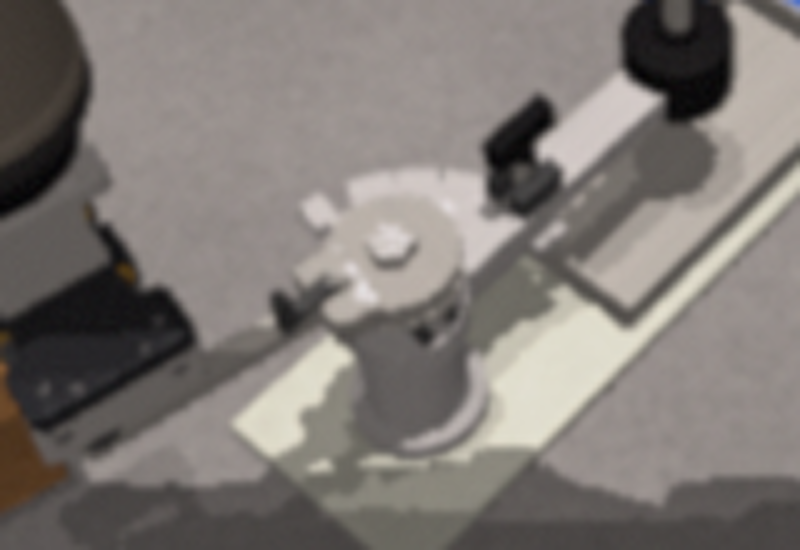

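The tab is at (288,305), and the hex and head are visible. I'll compare the tab with the predicted projections for each lever side.

```bash
python3 - <<'E'
from h import *
b=env.read_camera('side');p=np.array([507,125.5]);X=env.state()['ee_pos'];h=np.arctan2(*(X[:2]-p)[::-1]);print(h)
u=lambda a:np.r_[np.cos(a),np.sin(a)]
for l in(-.3,0,.3):
    for z in(149,173):
        q=pj(b,[*(p+30*u(h)+32*u(h+l)),z]);print(l,z,(q-[179.5,199.5])*5)
print((pj(b,[*p,156])-[179.5,199.5])*5)
print((pj(a:=env.read_camera('top'),[*p,156])))
# sharpness: track hex
cv2.imwrite('pics/hex_s.png',cv2.resize(b['image'][235:262,240:280],None,fx=16,fy=16,interpolation=cv2.INTER_CUBIC))
E
```

```text
1.4250236334241342
-0.3 149 [271.19524208 299.09502823]
-0.3 173 [263.07875771 270.09808581]
0 149 [278.80731889 314.306453  ]
0 173 [270.78761362 285.42998926]
0.3 149 [291.90362928 326.44611317]
0.3 173 [284.09505651 297.66864446]
[390.9857773  237.97077814]
[262.05749705 204.51481615]
```

```bash
python3 - <<'E'
from h import *
b=env.read_camera('side')['image'];a=cv2.imread('pics/side0.png')
f=lambda i:cv2.resize(i[235:295,236:286],None,fx=8,fy=8,interpolation=cv2.INTER_CUBIC)
cv2.imwrite('pics/side_now.png',b);cv2.imwrite('pics/cmp5.png',np.hstack([f(a),f(b)]))
E
```

```text
(no output)
```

View pics/cmp5.png

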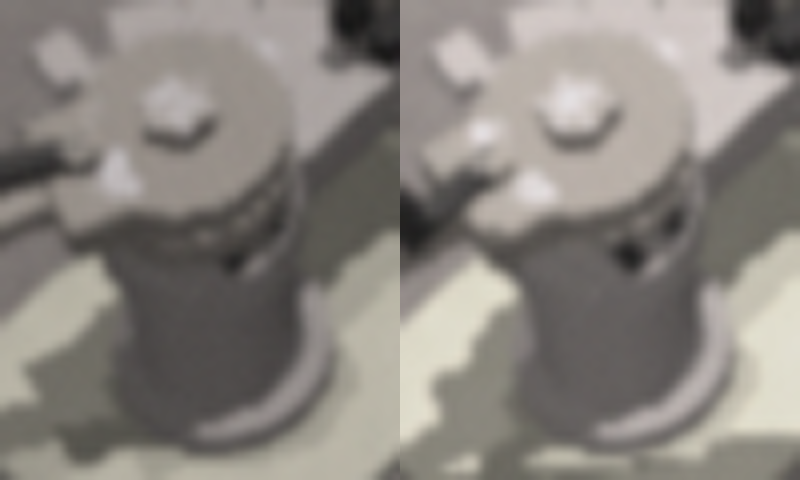

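The left image is the start and the right is now. The dark gap under the collar at about (640,240) is larger, so the collar has lifted. I'll continue the swing and see whether the hex still turns.

Request:
drive_tool --series '[{"travel": [-0.0002,-0.0062,0],"yaw": -0.04},{"travel": [-0.0002,-0.0062,0],"yaw": -0.04},{"travel": [0,0,0],"yaw": 0}]'

```text
clock: 28.75
ee_pos: [516.5, 280.9, 171.7]
eef_rot: [-3.141, -0.001, 1.508]
contact_force: [1.1, 7.2, 4.4]
grip_width: 13.4
gripper_force: 15.0
```

Request:
drive_tool --series '[{"travel": [-0.0002,-0.0062,0],"yaw": -0.04},{"travel": [-0.0002,-0.0062,0],"yaw": -0.04},{"travel": [0,0,0],"yaw": 0}]'

```text
clock: 29.0
ee_pos: [504.0, 281.1, 171.7]
eef_rot: [-3.141, -0.001, 1.589]
contact_force: [-0.4, 8.7, 2.3]
grip_width: 13.6
gripper_force: 15.0
```

Request:
drive_tool --series '[{"travel": [-0.0002,-0.0062,0],"yaw": -0.04},{"travel": [-0.0002,-0.0062,0],"yaw": -0.04},{"travel": [0,0,0],"yaw": 0}]'

```text
clock: 29.25
ee_pos: [491.8, 280.4, 171.7]
eef_rot: [-3.141, -0.002, 1.669]
contact_force: [0.4, 9.8, 1.1]
grip_width: 13.5
gripper_force: 15.0
```

Request:
drive_tool --series '[{"travel": [-0.0002,-0.0062,0],"yaw": -0.04},{"travel": [-0.0002,-0.0062,0],"yaw": -0.04},{"travel": [0,0,0],"yaw": 0}]'

```text
clock: 29.5
ee_pos: [479.6, 278.8, 171.8]
eef_rot: [3.141, -0.002, 1.749]
contact_force: [0.9, 11.7, 0.9]
grip_width: 14.0
gripper_force: 15.0
```

```bash
python3 - <<'E'
from h import *
b=env.read_camera('side')['image'];a=cv2.imread('pics/side_now.png');o=cv2.imread('pics/side0.png')
cv2.imwrite('pics/side_n2.png',b)
f=lambda i:cv2.resize(i[237:272,245:278],None,fx=8,fy=8,interpolation=cv2.INTER_CUBIC)
cv2.imwrite('pics/cmp6.png',np.hstack([f(o),f(a),f(b)]))
r=np.s_[242:256,252:266]
for n,x,y in(('0-now',o,a),('now-n2',a,b)):
    x,y=[i[r].astype(float).mean(2) for i in(x,y)];print(n,np.abs((x-x.mean())-(y-y.mean())).mean())
E
```

```text
0-now 4.818166041926979
now-n2 2.66874913230598
```

View pics/cmp6.png

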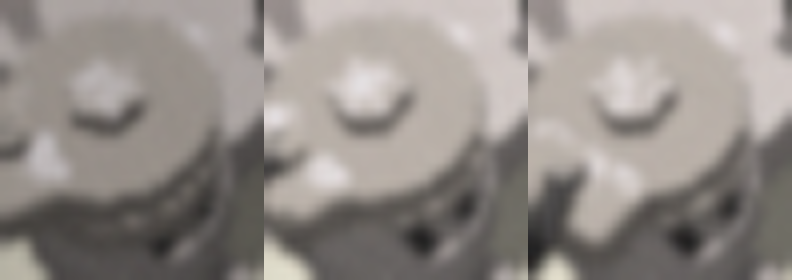

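Request:
drive_tool --series '[{"travel": [0,0,0],"yaw": 0},{"travel": [0,0,0],"yaw": 0},{"travel": [0,0,0],"yaw": 0}]' --hand 25

```text
clock: 29.8
ee_pos: [480.7, 277.2, 171.4]
eef_rot: [-3.142, -0.0, 1.745]
contact_force: [3.4, 3.1, 2.1]
grip_width: 23.7
gripper_force: 1.9
```

Request:
drive_tool --series '[{"travel": [0,0,0],"yaw": 0},{"travel": [0,0,0],"yaw": 0},{"travel": [0,0,0],"yaw": 0},{"travel": [0,0,0],"yaw": 0},{"travel": [0,0,0],"yaw": 0}]' --hand 0

```text
clock: 30.22
ee_pos: [480.5, 277.4, 171.5]
eef_rot: [3.141, -0.0, 1.747]
contact_force: [4.2, 4.5, 0.4]
grip_width: 13.9
gripper_force: 15.0
```

```bash
python3 - <<'E'
from h import *
I=[env.read_camera('side')['image'] for _ in range(4)]
r=np.s_[242:256,252:266];g=lambda i:(lambda x:x-x.mean())(i[r].astype(float).mean(2))
m=(g(I[0])+g(I[1]))/2;np.save('m1.npy',m)
print('noise',np.abs(m-(g(I[2])+g(I[3]))/2).mean());print('vs n2',np.abs(m-g(cv2.imread('pics/side_n2.png'))).mean(),'vs now',np.abs(m-g(cv2.imread('pics/side_now.png'))).mean())
E
```

```text
noise 1.8219665417187283
vs n2 2.2770894071914403 vs now 2.1253036929057343
```

Request:
drive_tool --series '[{"travel": [-0.0002,-0.0062,0],"yaw": -0.04},{"travel": [-0.0002,-0.0062,0],"yaw": -0.04},{"travel": [0,0,0],"yaw": 0}]'

```text
clock: 30.67
ee_pos: [467.6, 274.6, 171.5]
eef_rot: [-3.141, -0.0, 1.83]
contact_force: [1.8, 6.3, 0.5]
grip_width: 13.7
gripper_force: 15.0
```

Request:
drive_tool --series '[{"travel": [-0.0002,-0.0062,0],"yaw": -0.04},{"travel": [-0.0002,-0.0062,0],"yaw": -0.04},{"travel": [0,0,0],"yaw": 0}]'

```text
clock: 30.92
ee_pos: [455.4, 270.7, 171.5]
eef_rot: [-3.141, -0.0, 1.909]
contact_force: [-0.7, 7.2, 0.6]
grip_width: 13.1
gripper_force: 15.0
```

Request:
drive_tool --series '[{"travel": [-0.0002,-0.0062,0],"yaw": -0.04},{"travel": [-0.0002,-0.0062,0],"yaw": -0.04},{"travel": [0,0,0],"yaw": 0}]'

```text
clock: 31.17
ee_pos: [444.0, 266.1, 171.5]
eef_rot: [-3.141, -0.001, 1.989]
contact_force: [-2.6, 7.4, 0.2]
grip_width: 13.1
gripper_force: 15.0
```

```bash
python3 - <<'E'
from h import *
I=[env.read_camera('side')['image'] for _ in range(2)]
r=np.s_[242:256,252:266];g=lambda i:(lambda x:x-x.mean())(i[r].astype(float).mean(2))
m=(g(I[0])+g(I[1]))/2
print(np.abs(m-np.load('m1.npy')).mean())
cv2.imwrite('pics/side_n3.png',I[0])
E
```

```text
2.0241913091767385
```

Image differences between handle 1.43 and 1.99 equal the noise floor, so the hex no longer turns and the pawl only clicks. The bolt is at its stop, and the plunger comes next.

Request:
drive_tool --series '[{"travel": [0,0,0],"yaw": 0},{"travel": [0,0,0],"yaw": 0},{"travel": [0,0,0],"yaw": 0},{"travel": [0,0,-0.01],"yaw": 0},{"travel": [0,0,-0.02],"yaw": 0},{"travel": [0,0,-0.03],"yaw": 0},{"travel": [0,0,-0.03],"yaw": 0},{"travel": [0,0,-0.03],"yaw": 0},{"travel": [0,0,0],"yaw": 0.12},{"travel": [0,0,0],"yaw": 0.12},{"travel": [0,0,0],"yaw": 0.12},{"travel": [0,0,0],"yaw": 0}]' --hand 50

```text
clock: 32.27
ee_pos: [444.8, 265.7, 292.3]
eef_rot: [3.141, 0.0, 1.622]
contact_force: [0.2, 0.2, -0.2]
grip_width: 47.2
gripper_force: 0.0
```

Request:
drive_tool --series '[{"travel": [-0.01,0.0024,0],"yaw": 0},{"travel": [-0.025,0.006,0],"yaw": 0},{"travel": [-0.025,0.006,0],"yaw": 0},{"travel": [-0.025,0.006,0],"yaw": 0},{"travel": [-0.025,0.006,0],"yaw": 0},{"travel": [-0.025,0.006,0],"yaw": 0},{"travel": [-0.025,0.006,0],"yaw": 0},{"travel": [-0.025,0.006,0],"yaw": 0},{"travel": [-0.025,0.006,0],"yaw": 0},{"travel": [-0.021,0.004,0],"yaw": 0},{"travel": [0,0,0],"yaw": 0},{"travel": [0,0,0],"yaw": 0}]'

```text
clock: 33.27
ee_pos: [512.4, 36.8, 291.5]
eef_rot: [-3.141, -0.0, 1.63]
contact_force: [0.2, 1.2, -0.4]
grip_width: 47.0
gripper_force: 0.0
```

Request:
drive_tool --series '[{"travel": [0,0,0.01],"yaw": 0},{"travel": [0,0,0.02],"yaw": 0},{"travel": [0,0,0.02],"yaw": 0},{"travel": [0,0,0.02],"yaw": 0},{"travel": [0,0,0.02],"yaw": 0},{"travel": [0,0,0.02],"yaw": 0},{"travel": [0,0,0.015],"yaw": 0},{"travel": [0,0,0.015],"yaw": 0},{"travel": [0,0,0.01],"yaw": 0},{"travel": [0,0,0],"yaw": 0},{"travel": [0,0,0],"yaw": 0}]'

```text
clock: 34.18
ee_pos: [512.1, 39.1, 141.3]
eef_rot: [-3.141, -0.0, 1.631]
contact_force: [0.9, 0.1, 0.3]
grip_width: 47.0
gripper_force: 0.0
```

Request:
drive_tool --series '[{"travel": [0,0,0],"yaw": 0},{"travel": [0,0,0],"yaw": 0},{"travel": [0,0,0],"yaw": 0},{"travel": [0,0,0],"yaw": 0},{"travel": [0,0,0],"yaw": 0},{"travel": [0,0,0],"yaw": 0},{"travel": [0,0,0],"yaw": 0},{"travel": [0,0,0],"yaw": 0}]' --hand 0 --grip_force 30

```text
clock: 34.85
ee_pos: [512.5, 38.4, 141.7]
eef_rot: [3.141, 0.0, 1.629]
contact_force: [-0.6, 0.3, 4.7]
grip_width: 11.7
gripper_force: 30.0
```

Request:
drive_tool --series '[{"travel": [0,0,-0.004],"yaw": 0},{"travel": [0,0,-0.004],"yaw": 0},{"travel": [0,0,-0.004],"yaw": 0},{"travel": [0,0,-0.003],"yaw": 0},{"travel": [0,0,-0.002],"yaw": 0},{"travel": [0,0,0],"yaw": 0},{"travel": [0,0,0],"yaw": 0}]'

```text
clock: 35.43
ee_pos: [512.4, 38.4, 158.5]
eef_rot: [-3.142, -0.0, 1.629]
contact_force: [0.9, 0.4, -6.5]
grip_width: 11.8
gripper_force: 30.0
```

Request:
drive_tool --series '[{"travel": [0,0,0],"yaw": -0.1},{"travel": [0,0,0],"yaw": -0.1},{"travel": [0,0,0],"yaw": -0.1},{"travel": [0,0,0],"yaw": -0.1},{"travel": [0,0,0],"yaw": -0.1},{"travel": [0,0,0],"yaw": -0.1},{"travel": [0,0,0],"yaw": -0.1},{"travel": [0,0,0],"yaw": -0.1},{"travel": [0,0,0],"yaw": -0.1},{"travel": [0,0,0],"yaw": -0.1},{"travel": [0,0,0],"yaw": 0}]'

```text
clock: 36.35
ee_pos: [512.9, 38.7, 158.5]
eef_rot: [3.14, 0.0, 2.634]
contact_force: [4.0, 2.0, -6.1]
grip_width: 11.8
gripper_force: 30.0
```

Request:
drive_tool --series '[{"travel": [0,0,0.0015],"yaw": 0},{"travel": [0,0,0.0015],"yaw": 0},{"travel": [0,0,0],"yaw": 0},{"travel": [0,0,0],"yaw": 0}]'

```text
clock: 36.68
ee_pos: [512.9, 38.7, 155.5]
eef_rot: [3.141, 0.0, 2.625]
contact_force: [4.9, 3.3, -5.9]
grip_width: 12.0
gripper_force: 30.0
```

Request:
drive_tool --series '[{"travel": [0,0,0],"yaw": 0},{"travel": [0,0,0],"yaw": 0},{"travel": [0,0,0],"yaw": 0},{"travel": [0,0,0],"yaw": 0},{"travel": [0,0,-0.01],"yaw": 0},{"travel": [0,0,-0.02],"yaw": 0},{"travel": [0,0,-0.03],"yaw": 0},{"travel": [0,0,-0.03],"yaw": 0},{"travel": [0,0,-0.02],"yaw": 0},{"travel": [0,0,0],"yaw": 0}]' --hand 50

```text
clock: 37.52
ee_pos: [514.1, 39.0, 270.3]
eef_rot: [3.139, 0.005, 2.628]
contact_force: [0.7, -0.1, -0.1]
grip_width: 47.1
gripper_force: 0.0
```

```bash
python3 - <<'E'
from h import *
b=env.read_camera('side'); crop(b,240,170,120,90,6,'s7.png')
E
```

```text
(no output)
```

View pics/s7.png

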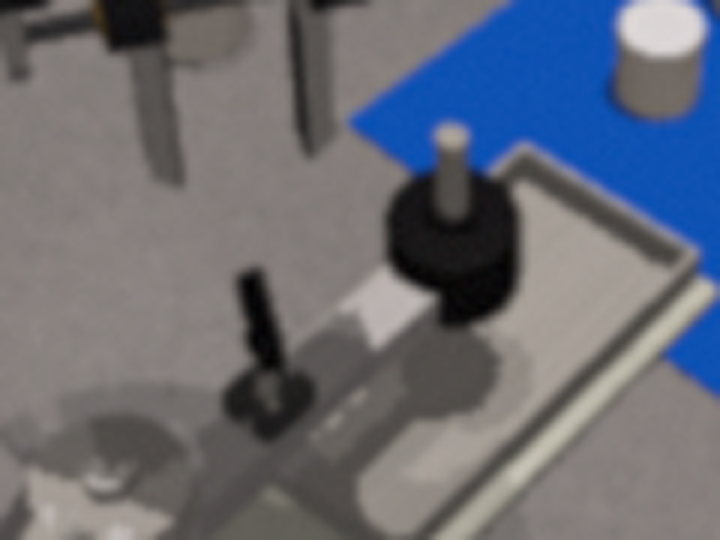

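The T-bar stands raised and twisted at (260,320). Next is the boom post.

Request:
drive_tool --series '[{"travel": [0,0,0],"yaw": 0.1},{"travel": [0,0,0],"yaw": 0.1},{"travel": [0,0,0],"yaw": 0.1},{"travel": [0,0,0],"yaw": 0.1},{"travel": [0,0,0],"yaw": 0.1},{"travel": [0,0,0],"yaw": 0.1},{"travel": [0,0,0],"yaw": 0.1},{"travel": [0,0,0],"yaw": 0.1},{"travel": [0,0,0],"yaw": 0.1},{"travel": [0,0,0],"yaw": 0.1},{"travel": [0,0,0],"yaw": 0}]'

```text
clock: 38.48
ee_pos: [512.0, 38.4, 265.0]
eef_rot: [-3.141, -0.0, 1.623]
contact_force: [0.5, -0.7, 0.1]
grip_width: 46.7
gripper_force: 0.0
```

Request:
drive_tool --series '[{"travel": [-0.01,0,0],"yaw": 0},{"travel": [-0.02,0,0],"yaw": 0},{"travel": [-0.025,0,0],"yaw": 0},{"travel": [-0.025,0,0],"yaw": 0},{"travel": [-0.025,0,0],"yaw": 0},{"travel": [-0.015,0,0],"yaw": 0},{"travel": [0,0,0],"yaw": 0},{"travel": [0,0,0],"yaw": 0}]'

```text
clock: 39.15
ee_pos: [519.1, -82.5, 265.1]
eef_rot: [-3.141, -0.0, 1.63]
contact_force: [-0.2, -0.7, 1.2]
grip_width: 46.7
gripper_force: 0.0
```

Request:
drive_tool --series '[{"travel": [0,0,0.01],"yaw": 0},{"travel": [0,0,0.02],"yaw": 0},{"travel": [0,0,0.02],"yaw": 0},{"travel": [0,0,0.02],"yaw": 0},{"travel": [0,0,0.02],"yaw": 0},{"travel": [0,0,0.012],"yaw": 0},{"travel": [0,0,0.007],"yaw": 0},{"travel": [0,0,0],"yaw": 0},{"travel": [0,0,0],"yaw": 0}]'

```text
clock: 39.9
ee_pos: [519.6, -81.0, 156.8]
eef_rot: [3.142, -0.0, 1.63]
contact_force: [0.1, 1.2, -0.1]
grip_width: 47.0
gripper_force: 0.0
```

Request:
drive_tool --series '[{"travel": [0,0,0],"yaw": 0},{"travel": [0,0,0],"yaw": 0},{"travel": [0,0,0],"yaw": 0},{"travel": [0,0,0],"yaw": 0},{"travel": [0,0,0],"yaw": 0},{"travel": [0,0,0],"yaw": 0},{"travel": [0,0,0],"yaw": 0},{"travel": [0,0,0],"yaw": 0}]' --hand 0 --grip_force 15

```text
clock: 40.57
ee_pos: [520.2, -81.3, 156.8]
eef_rot: [3.14, 0.0, 1.629]
contact_force: [6.2, 0.4, -1.4]
grip_width: 13.7
gripper_force: 15.0
```

Request:
drive_tool --series '[{"travel": [0.0001,0.004,0],"yaw": -0.02},{"travel": [0.0001,0.004,0],"yaw": -0.02},{"travel": [0.0001,0.004,0],"yaw": -0.02},{"travel": [0,0,0],"yaw": 0}]'

```text
clock: 40.9
ee_pos: [532.4, -80.2, 156.7]
eef_rot: [3.141, 0.0, 1.691]
contact_force: [0.2, -2.3, 7.0]
grip_width: 13.4
gripper_force: 15.0
```

Request:
drive_tool --series '[{"travel": [0.0006,0.0145,0],"yaw": -0.07},{"travel": [0.0006,0.0145,0],"yaw": -0.07},{"travel": [0.0006,0.0145,0],"yaw": -0.07},{"travel": [0.0006,0.0145,0],"yaw": -0.07},{"travel": [0.0006,0.0145,0],"yaw": -0.07},{"travel": [0.0006,0.0145,0],"yaw": -0.07},{"travel": [0.0006,0.0145,0],"yaw": -0.07},{"travel": [0.0006,0.0145,0],"yaw": -0.07},{"travel": [0,0,0],"yaw": 0}]'

```text
clock: 41.65
ee_pos: [639.5, -34.0, 156.8]
eef_rot: [3.139, 0.001, 2.255]
contact_force: [2.7, -3.4, 8.4]
grip_width: 13.4
gripper_force: 15.0
```

Request:
drive_tool --series '[{"travel": [0.0006,0.0145,0],"yaw": -0.07},{"travel": [0.0006,0.0145,0],"yaw": -0.07},{"travel": [0.0006,0.0145,0],"yaw": -0.07},{"travel": [0.0006,0.0145,0],"yaw": -0.07},{"travel": [0.0006,0.0145,0],"yaw": -0.07},{"travel": [0.0006,0.0145,0],"yaw": -0.07},{"travel": [0,0,0],"yaw": 0}]'

```text
clock: 42.23
ee_pos: [693.4, 34.4, 156.7]
eef_rot: [3.139, 0.002, 2.676]
contact_force: [8.3, -4.0, 5.5]
grip_width: 13.5
gripper_force: 15.0
```

Request:
drive_tool --series '[{"travel": [0,0.0104,0],"yaw": -0.05},{"travel": [0,0.0104,0],"yaw": -0.05},{"travel": [0,0,0],"yaw": 0}]'

```text
clock: 42.48
ee_pos: [701.5, 52.8, 156.7]
eef_rot: [3.14, 0.002, 2.774]
contact_force: [5.7, -1.1, 5.4]
grip_width: 13.6
gripper_force: 15.0
```

Request:
drive_tool --series '[{"travel": [0,0.004,0],"yaw": -0.02},{"travel": [0,0,0],"yaw": 0},{"travel": [0,0,0],"yaw": 0}]'

```text
clock: 42.73
ee_pos: [702.3, 54.9, 156.7]
eef_rot: [3.141, 0.001, 2.789]
contact_force: [6.5, -2.0, 3.6]
grip_width: 13.4
gripper_force: 15.0
```

Request:
drive_tool --series '[{"travel": [0,0.004,0],"yaw": -0.02},{"travel": [0,0,0],"yaw": 0},{"travel": [0,0,0],"yaw": 0}]'

```text
clock: 42.98
ee_pos: [703.6, 58.6, 156.8]
eef_rot: [3.141, 0.001, 2.809]
contact_force: [6.2, -1.6, 3.2]
grip_width: 13.4
gripper_force: 15.0
```

Request:
drive_tool --series '[{"travel": [0,0.003,0],"yaw": -0.014},{"travel": [0,0,0],"yaw": 0},{"travel": [0,0,0],"yaw": 0}]'

```text
clock: 43.23
ee_pos: [704.6, 61.4, 156.7]
eef_rot: [3.141, 0.001, 2.824]
contact_force: [6.3, -1.4, 3.9]
grip_width: 13.6
gripper_force: 15.0
```

Request:
drive_tool --series '[{"travel": [0,0.002,0],"yaw": -0.007},{"travel": [0,0,0],"yaw": 0},{"travel": [0,0,0],"yaw": 0}]'

```text
clock: 43.48
ee_pos: [705.2, 63.3, 156.8]
eef_rot: [3.141, 0.001, 2.83]
contact_force: [6.4, -1.1, 2.3]
grip_width: 13.3
gripper_force: 15.0
```

Request:
drive_tool --series '[{"travel": [0,0.002,0],"yaw": 0},{"travel": [0,0,0],"yaw": 0},{"travel": [0,0,0],"yaw": 0}]'

```text
clock: 43.73
ee_pos: [705.6, 64.4, 156.7]
eef_rot: [-3.141, 0.001, 2.83]
contact_force: [4.0, -5.2, 5.4]
grip_width: 13.8
gripper_force: 15.0
```

Request:
drive_tool --series '[{"travel": [0,0.0015,0],"yaw": 0},{"travel": [0,0,0],"yaw": 0},{"travel": [0,0,0],"yaw": 0}]'

```text
clock: 43.98
ee_pos: [705.6, 64.5, 156.7]
eef_rot: [-3.139, 0.001, 2.829]
contact_force: [-0.0, -10.0, 9.6]
grip_width: 13.4
gripper_force: 15.0
```

Request:
drive_tool --series '[{"travel": [0,0,0],"yaw": 0},{"travel": [0,0,0],"yaw": 0},{"travel": [0,0,0],"yaw": 0},{"travel": [0,0,-0.01],"yaw": 0},{"travel": [0,0,-0.02],"yaw": 0},{"travel": [0,0,-0.02],"yaw": 0},{"travel": [0,0,-0.03],"yaw": 0},{"travel": [0,0,-0.03],"yaw": 0},{"travel": [0,0,0],"yaw": 0},{"travel": [0,0,0],"yaw": 0}]' --hand 40

```text
clock: 44.82
ee_pos: [705.9, 67.4, 268.9]
eef_rot: [3.14, 0.003, 2.83]
contact_force: [0.4, 0.2, -0.4]
grip_width: 37.3
gripper_force: 0.0
```

Request:
drive_tool --series '[{"travel": [0.01,0,0],"yaw": 0},{"travel": [0.02,-0.001,0],"yaw": 0},{"travel": [0.02,-0.001,0],"yaw": 0},{"travel": [0.02,-0.001,0],"yaw": 0},{"travel": [0.02,-0.001,0],"yaw": 0},{"travel": [0.02,-0.001,0],"yaw": 0},{"travel": [0.009,-0.0005,0],"yaw": 0},{"travel": [0,0,0],"yaw": 0}]' --hand 45

```text
clock: 45.48
ee_pos: [588.4, 98.5, 266.2]
eef_rot: [-3.14, -0.001, 2.831]
contact_force: [0.6, -0.7, 0.2]
grip_width: 42.3
gripper_force: 0.0
```

Request:
drive_tool --series '[{"travel": [0,0,0],"yaw": -0.1},{"travel": [0,0,0],"yaw": -0.1},{"travel": [0,0,0],"yaw": -0.1},{"travel": [0,0,0],"yaw": -0.1},{"travel": [0,0,0],"yaw": -0.1},{"travel": [0,0,0],"yaw": -0.1},{"travel": [0,0,0],"yaw": -0.1},{"travel": [0,0,0],"yaw": -0.1},{"travel": [0,0,0],"yaw": -0.1},{"travel": [0,0,0],"yaw": -0.1},{"travel": [0,0,0],"yaw": 0},{"travel": [0,0,0],"yaw": 0}]'

```text
clock: 46.48
ee_pos: [590.7, 97.5, 265.9]
eef_rot: [3.14, -0.0, -2.457]
contact_force: [-0.1, 0.3, 0.8]
grip_width: 42.5
gripper_force: 0.0
```

Request:
drive_tool --series '[{"travel": [0,0,0.01],"yaw": 0},{"travel": [0,0,0.02],"yaw": 0},{"travel": [0,0,0.02],"yaw": 0},{"travel": [0,0,0.02],"yaw": 0},{"travel": [0,0,0.01],"yaw": 0},{"travel": [0,0,0],"yaw": 0},{"travel": [0,0,0],"yaw": 0}]'

```text
clock: 47.07
ee_pos: [590.4, 98.1, 186.5]
eef_rot: [3.141, -0.0, -2.454]
contact_force: [-0.1, 0.0, 0.4]
grip_width: 42.0
gripper_force: 0.0
```

```bash
python3 - <<'E'
from h import *
b=env.read_camera('side'); crop(b,190,160,140,100,5.5,'s8.png')
E
```

```text
(no output)
```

View pics/s8.png

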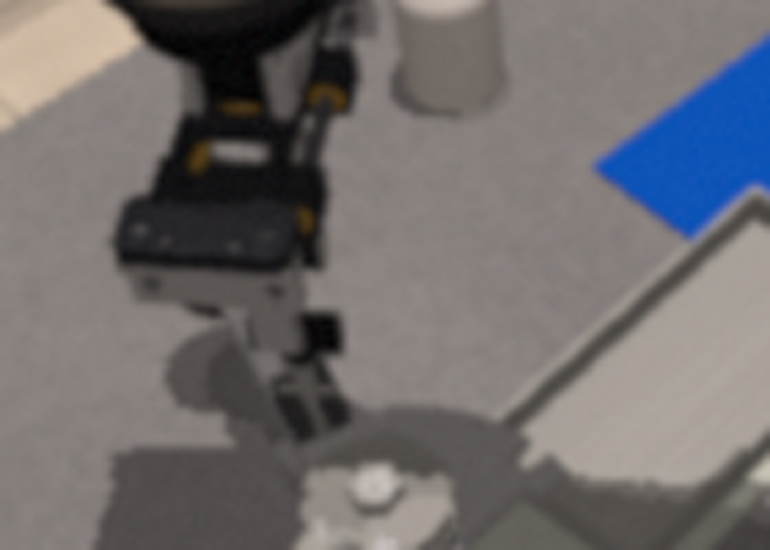

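The tray is clear, and the T-bar end at (322,332) sits between the fingers. I'll lower and grip.

Request:
drive_tool --series '[{"travel": [0,0,0.01],"yaw": 0},{"travel": [0,0,0.01],"yaw": 0},{"travel": [0,0,0.01],"yaw": 0},{"travel": [0,0,0],"yaw": 0},{"travel": [0,0,0],"yaw": 0}]'

```text
clock: 47.53
ee_pos: [590.0, 97.9, 155.8]
eef_rot: [3.141, -0.001, -2.453]
contact_force: [0.1, 0.3, -0.0]
grip_width: 42.2
gripper_force: 0.0
```

Request:
drive_tool --series '[{"travel": [0,0,0],"yaw": 0},{"travel": [0,0,0],"yaw": 0},{"travel": [0,0,0],"yaw": 0},{"travel": [0,0,0],"yaw": 0},{"travel": [0,0,0],"yaw": 0},{"travel": [0,0,0],"yaw": 0},{"travel": [0,0,0],"yaw": 0}]' --hand 0 --grip_force 30

```text
clock: 48.12
ee_pos: [589.6, 98.6, 156.7]
eef_rot: [3.141, -0.001, -2.453]
contact_force: [-6.9, 3.0, 5.8]
grip_width: 11.8
gripper_force: 30.0
```

Request:
drive_tool --series '[{"travel": [0,0,-0.002],"yaw": 0},{"travel": [0,0,-0.001],"yaw": 0.1},{"travel": [0,0,0],"yaw": 0.1},{"travel": [0,0,0],"yaw": 0.1},{"travel": [0,0,0],"yaw": 0.1},{"travel": [0,0,0],"yaw": 0.1},{"travel": [0,0,0],"yaw": 0.1},{"travel": [0,0,0],"yaw": 0.1},{"travel": [0,0,0],"yaw": 0.1},{"travel": [0,0,0],"yaw": 0.1},{"travel": [0,0,0],"yaw": 0.1},{"travel": [0,0,0],"yaw": 0}]'

```text
clock: 49.12
ee_pos: [588.7, 98.5, 158.8]
eef_rot: [-3.141, -0.003, 2.824]
contact_force: [-7.0, 3.4, -6.0]
grip_width: 12.1
gripper_force: 30.0
```

Request:
drive_tool --series '[{"travel": [0,0,0.003],"yaw": 0},{"travel": [0,0,0.003],"yaw": 0},{"travel": [0,0,0.003],"yaw": 0},{"travel": [0,0,0.003],"yaw": 0},{"travel": [0,0,0],"yaw": 0},{"travel": [0,0,0],"yaw": 0}]'

```text
clock: 49.62
ee_pos: [588.9, 99.0, 146.7]
eef_rot: [3.141, -0.003, 2.831]
contact_force: [-5.2, 5.2, -6.4]
grip_width: 11.9
gripper_force: 30.0
```

Request:
drive_tool --series '[{"travel": [0,0,0.002],"yaw": 0},{"travel": [0,0,0.0015],"yaw": 0},{"travel": [0,0,0],"yaw": 0},{"travel": [0,0,0],"yaw": 0}]'

```text
clock: 49.95
ee_pos: [589.0, 99.1, 143.6]
eef_rot: [3.141, -0.003, 2.831]
contact_force: [-6.2, 5.7, -1.2]
grip_width: 11.8
gripper_force: 30.0
```

Request:
drive_tool --series '[{"travel": [0,0,0],"yaw": 0},{"travel": [0,0,0],"yaw": 0},{"travel": [0,0,0],"yaw": 0},{"travel": [0,0,-0.01],"yaw": 0},{"travel": [0,0,-0.02],"yaw": 0},{"travel": [0,0,-0.03],"yaw": 0},{"travel": [0,0,-0.03],"yaw": 0},{"travel": [0,0,-0.03],"yaw": 0},{"travel": [0,0,0],"yaw": 0.12},{"travel": [0,0,0],"yaw": 0.12},{"travel": [0,0,0],"yaw": 0.12},{"travel": [0,0,0],"yaw": 0.12}]' --hand 60

```text
clock: 50.95
ee_pos: [590.6, 97.8, 265.2]
eef_rot: [3.141, 0.001, 2.344]
contact_force: [-0.5, -1.1, -0.6]
grip_width: 56.3
gripper_force: 0.0
```

Request:
drive_tool --series '[{"travel": [0,0,0],"yaw": 0.12},{"travel": [0,0,0],"yaw": 0.12},{"travel": [0,0,0],"yaw": 0.12},{"travel": [0,0,0],"yaw": 0.12},{"travel": [0,0,0],"yaw": 0.12},{"travel": [0,0,0],"yaw": 0.12},{"travel": [0,0,0],"yaw": 0}]'

```text
clock: 51.53
ee_pos: [590.6, 98.0, 265.0]
eef_rot: [3.141, -0.0, 1.623]
contact_force: [-0.1, 0.2, 0.1]
grip_width: 56.8
gripper_force: 0.0
```

```bash
cat > jars.py <<'E'
from h import *
def jars(n='top'):
    c=env.read_camera(n); i=c['image'].astype(int); m=((i.min(2)>140)&(i.max(2)-i.min(2)<45)).astype(np.uint8)
    k,_,st,ce=cv2.connectedComponentsWithStats(m)
    out=[]
    for j in range(1,k):
        X=bp(c,*ce[j],50)
        if 12<st[j,4]<300 and 380<X[0]<700 and -480<X[1]<20: out.append((np.round(X[:2],1),int(st[j,4]),np.round(ce[j],1)))
    return c,out
E
python3 - <<'E'
from jars import *
for n in('top','side'):
    c,o=jars(n);print(n,*o,sep='\n');cv2.imwrite(f'pics/{n}9.png',c['image'])
E
```

```text
top
(array([ 582.3, -378.4]), 105, array([407.4, 185.5]))
(array([ 576.3, -290.9]), 105, array([382.9, 187.6]))
(array([575.2, -88.5]), 116, array([326. , 188.7]))
(array([ 476.7, -391.6]), 107, array([412.4, 215. ]))
(array([ 457.2, -121. ]), 97, array([335.8, 221.6]))
(array([ 449.4, -275.3]), 108, array([379.6, 223.1]))
side
(array([ 581.2, -378.9]), 108, array([366.6, 159.2]))
(array([ 575.7, -291.1]), 121, array([349.8, 174.1]))
(array([ 475.6, -391.6]), 119, array([395.3, 173.4]))
(array([ 448.5, -275.8]), 136, array([378.8, 198.1]))
(array([439.6, -66.1]), 225, array([332.7, 241.7]))
```

View pics/top9.png

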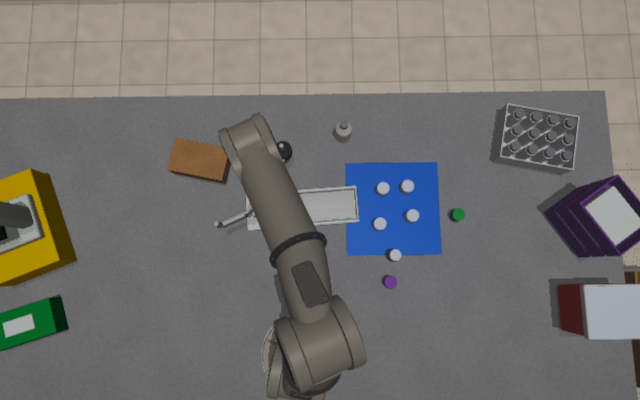

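The boom is parked with its head at (283,150). The four jars are unmoved at (383,188), (407,186), (412,215) and (380,223). I'll start with the jar at world (576,-291).

Request:
drive_tool --series '[{"travel": [-0.017,-0.002,0],"yaw": 0},{"travel": [-0.03,-0.003,0],"yaw": 0},{"travel": [-0.03,-0.003,0],"yaw": 0},{"travel": [-0.03,-0.003,0],"yaw": 0},{"travel": [-0.03,-0.003,0],"yaw": 0},{"travel": [-0.03,-0.003,0],"yaw": 0},{"travel": [-0.03,-0.003,0],"yaw": 0},{"travel": [-0.03,-0.003,0],"yaw": 0},{"travel": [-0.03,-0.003,0],"yaw": 0},{"travel": [-0.03,-0.003,0],"yaw": 0},{"travel": [-0.03,-0.003,0],"yaw": 0},{"travel": [-0.03,-0.003,0],"yaw": 0}]' --hand 70

```text
clock: 52.63
ee_pos: [575.7, -252.1, 264.4]
eef_rot: [3.141, 0.0, 1.634]
contact_force: [0.4, -0.2, -0.8]
grip_width: 65.7
gripper_force: 0.0
```

Request:
drive_tool --series '[{"travel": [-0.025,-0.002,0],"yaw": 0},{"travel": [-0.015,-0.0015,0.01],"yaw": 0},{"travel": [0,0,0.03],"yaw": 0},{"travel": [0,0,0.03],"yaw": 0},{"travel": [0,0,0.03],"yaw": 0},{"travel": [0,0,0.02],"yaw": 0},{"travel": [0,0,0],"yaw": 0},{"travel": [0,0,0],"yaw": 0},{"travel": [0,0,0],"yaw": 0}]'

```text
clock: 53.38
ee_pos: [575.6, -290.5, 145.3]
eef_rot: [3.14, 0.0, 1.631]
contact_force: [1.1, 0.1, 0.4]
grip_width: 66.0
gripper_force: 0.0
```

Request:
drive_tool --series '[{"travel": [0,0,0.02],"yaw": 0},{"travel": [0,0,0.025],"yaw": 0},{"travel": [0,0,0.025],"yaw": 0},{"travel": [0,0,0.02],"yaw": 0},{"travel": [0,0,0.012],"yaw": 0},{"travel": [0,0,0.01],"yaw": 0},{"travel": [0,0,0],"yaw": 0},{"travel": [0,0,0],"yaw": 0}]'

```text
clock: 54.05
ee_pos: [575.4, -290.8, 32.9]
eef_rot: [3.141, 0.0, 1.63]
contact_force: [-0.6, 0.2, 0.2]
grip_width: 65.9
gripper_force: 0.0
```

Request:
drive_tool --series '[{"travel": [0,0,0],"yaw": 0},{"travel": [0,0,0],"yaw": 0},{"travel": [0,0,0],"yaw": 0},{"travel": [0,0,0],"yaw": 0},{"travel": [0,0,0],"yaw": 0},{"travel": [0,0,0],"yaw": 0}]' --hand 0 --grip_force 20

```text
clock: 54.55
ee_pos: [575.2, -290.9, 32.8]
eef_rot: [3.141, 0.001, 1.63]
contact_force: [-0.9, 0.3, 6.9]
grip_width: 43.6
gripper_force: 20.0
```

Request:
drive_tool --series '[{"travel": [0,0,-0.01],"yaw": 0},{"travel": [0,0,-0.02],"yaw": 0},{"travel": [0,0,-0.03],"yaw": 0},{"travel": [0,0,-0.03],"yaw": 0},{"travel": [0,0,0],"yaw": 0},{"travel": [0,0,0],"yaw": 0}]'

```text
clock: 55.05
ee_pos: [575.7, -291.1, 124.4]
eef_rot: [3.139, 0.002, 1.63]
contact_force: [0.3, 0.0, -0.8]
grip_width: 43.6
gripper_force: 20.0
```

Request:
drive_tool --series '[{"travel": [0.01,-0.004,0],"yaw": 0},{"travel": [0.02,-0.007,0],"yaw": 0},{"travel": [0.025,-0.008,0],"yaw": 0},{"travel": [0.025,-0.008,0],"yaw": 0},{"travel": [0.025,-0.008,0],"yaw": 0},{"travel": [0.015,-0.005,0],"yaw": 0},{"travel": [0.008,-0.003,0],"yaw": 0},{"travel": [0,0,0],"yaw": 0},{"travel": [0,0,0],"yaw": 0},{"travel": [0,0,0],"yaw": 0}]'

```text
clock: 55.88
ee_pos: [524.6, -166.7, 121.9]
eef_rot: [3.142, 0.0, 1.628]
contact_force: [0.1, -0.3, -1.6]
grip_width: 43.6
gripper_force: 20.0
```

Request:
drive_tool --series '[{"travel": [0,0,0.01],"yaw": 0},{"travel": [0,0,0.02],"yaw": 0},{"travel": [0,0,0.02],"yaw": 0},{"travel": [0,0,0.015],"yaw": 0},{"travel": [0,0,0.008],"yaw": 0},{"travel": [0,0,0.005],"yaw": 0},{"travel": [0,0,0],"yaw": 0},{"travel": [0,0,0],"yaw": 0}]'

```text
clock: 56.55
ee_pos: [524.5, -165.7, 44.0]
eef_rot: [3.141, -0.0, 1.629]
contact_force: [-0.3, 1.0, -0.2]
grip_width: 43.7
gripper_force: 20.0
```

Request:
drive_tool --series '[{"travel": [0,0,0],"yaw": 0},{"travel": [0,0,0],"yaw": 0},{"travel": [0,0,0],"yaw": 0},{"travel": [0,0,0],"yaw": 0},{"travel": [0,0,-0.01],"yaw": 0},{"travel": [0,0,-0.02],"yaw": 0},{"travel": [0,0,-0.03],"yaw": 0},{"travel": [0,0,-0.03],"yaw": 0},{"travel": [0,0,-0.03],"yaw": 0},{"travel": [0,0,0],"yaw": 0},{"travel": [0,0,0],"yaw": 0}]' --hand 65

```text
clock: 57.47
ee_pos: [525.3, -165.7, 166.4]
eef_rot: [3.138, 0.002, 1.629]
contact_force: [-0.2, 0.0, -1.0]
grip_width: 61.4
gripper_force: 0.0
```

```bash
python3 - <<'E'
from jars import *
for n in('top','side'): print(n,*jars(n)[1],sep='\n')
E
```

```text
top
(array([ 582.5, -378.3]), 106, array([407.3, 185.5]))
(array([ 476.7, -391.6]), 107, array([412.4, 215. ]))
(array([ 450.9, -291.5]), 14, array([384.2, 222.6]))
side
(array([ 567.8, -383.6]), 28, array([370.8, 160.5]))
(array([ 475.7, -391.9]), 118, array([395.4, 173.4]))
(array([ 448.5, -275.8]), 136, array([378.8, 198.1]))
(array([ 530.3, -188.4]), 28, array([338.3, 199.6]))
(array([ 445.5, -166.7]), 16, array([355.4, 219.5]))
```

Request:
drive_tool --series '[{"travel": [-0.01,-0.008,0],"yaw": 0},{"travel": [-0.02,-0.016,0],"yaw": 0},{"travel": [-0.025,-0.02,0],"yaw": 0},{"travel": [-0.025,-0.02,0],"yaw": 0},{"travel": [-0.015,-0.012,0],"yaw": 0},{"travel": [-0.01,-0.0065,0],"yaw": 0},{"travel": [0,0,0.01],"yaw": 0},{"travel": [0,0,0.02],"yaw": 0},{"travel": [0,0,0.02],"yaw": 0},{"travel": [0,0,0],"yaw": 0},{"travel": [0,0,0],"yaw": 0}]' --hand 75

```text
clock: 58.48
ee_pos: [448.1, -273.5, 112.9]
eef_rot: [-3.14, -0.002, 1.631]
contact_force: [-0.3, 0.4, 0.1]
grip_width: 70.6
gripper_force: 0.0
```

```bash
python3 - <<'E'
from jars import *
for n in('top','side'): print(n,*jars(n)[1],sep='\n')
E
```

```text
top
(array([ 583.8, -378.9]), 100, array([407.5, 185.1]))
side
(array([ 584.9, -368.2]), 39, array([363.5, 160.3]))
(array([ 484.1, -377.4]), 14, array([390.4, 174.4]))
(array([ 445.9, -292.4]), 20, array([383. , 195.5]))
```

Request:
drive_tool --series '[{"travel": [-0.001,0.001,0.015],"yaw": 0},{"travel": [0,0,0.02],"yaw": 0},{"travel": [0,0,0.02],"yaw": 0},{"travel": [0,0,0.015],"yaw": 0},{"travel": [0,0,0.01],"yaw": 0},{"travel": [0,0,0],"yaw": 0},{"travel": [0,0,0],"yaw": 0}]'

```text
clock: 59.17
ee_pos: [449.6, -275.9, 34.5]
eef_rot: [3.141, -0.0, 1.63]
contact_force: [0.4, -0.8, -0.3]
grip_width: 70.5
gripper_force: 0.0
```

Request:
drive_tool --series '[{"travel": [0,0,0],"yaw": 0},{"travel": [0,0,0],"yaw": 0},{"travel": [0,0,0],"yaw": 0},{"travel": [0,0,0],"yaw": 0},{"travel": [0,0,0],"yaw": 0},{"travel": [0,0,0],"yaw": 0}]' --hand 0

```text
clock: 59.67
ee_pos: [449.5, -276.2, 34.5]
eef_rot: [3.141, 0.0, 1.63]
contact_force: [-0.2, -0.1, 7.1]
grip_width: 43.6
gripper_force: 20.0
```

Request:
drive_tool --series '[{"travel": [0,0,-0.01],"yaw": 0},{"travel": [0,0,-0.02],"yaw": 0},{"travel": [0,0,-0.03],"yaw": 0},{"travel": [0,0,-0.03],"yaw": 0},{"travel": [0,0,-0.01],"yaw": 0},{"travel": [0,0,0],"yaw": 0},{"travel": [0,0,0],"yaw": 0}]'

```text
clock: 60.25
ee_pos: [449.2, -276.2, 134.4]
eef_rot: [3.141, 0.001, 1.629]
contact_force: [0.2, -0.3, -1.5]
grip_width: 43.6
gripper_force: 20.0
```

Request:
drive_tool --series '[{"travel": [0.01,0.006,0],"yaw": 0},{"travel": [0.02,0.01,0],"yaw": 0},{"travel": [0.025,0.013,0],"yaw": 0},{"travel": [0.025,0.013,0],"yaw": 0},{"travel": [0.025,0.013,0],"yaw": 0},{"travel": [0.025,0.013,0],"yaw": 0},{"travel": [0.017,0.009,0],"yaw": 0},{"travel": [0.01,0.005,0],"yaw": 0},{"travel": [0,0,0],"yaw": 0},{"travel": [0,0,0],"yaw": 0},{"travel": [0,0,0],"yaw": 0}]'

```text
clock: 61.17
ee_pos: [521.1, -115.4, 133.4]
eef_rot: [-3.14, 0.0, 1.629]
contact_force: [0.3, -0.2, -1.1]
grip_width: 44.0
gripper_force: 20.0
```

Request:
drive_tool --series '[{"travel": [0.001,0.001,0.01],"yaw": 0},{"travel": [0,0,0.02],"yaw": 0},{"travel": [0,0,0.025],"yaw": 0},{"travel": [0,0,0.018],"yaw": 0},{"travel": [0,0,0.01],"yaw": 0},{"travel": [0,0,0.005],"yaw": 0},{"travel": [0,0,0],"yaw": 0},{"travel": [0,0,0],"yaw": 0}]'

```text
clock: 61.83
ee_pos: [522.9, -113.7, 46.2]
eef_rot: [3.141, 0.0, 1.629]
contact_force: [0.1, -0.2, -0.7]
grip_width: 43.3
gripper_force: 20.0
```

Request:
drive_tool --series '[{"travel": [0,0,0],"yaw": 0},{"travel": [0,0,0],"yaw": 0},{"travel": [0,0,0],"yaw": 0},{"travel": [0,0,0],"yaw": 0},{"travel": [0,0,-0.01],"yaw": 0},{"travel": [0,0,-0.02],"yaw": 0},{"travel": [0,0,-0.03],"yaw": 0},{"travel": [0,0,-0.03],"yaw": 0},{"travel": [0,0,-0.03],"yaw": 0},{"travel": [0,0,0],"yaw": 0},{"travel": [0,0,0],"yaw": 0}]' --hand 65

```text
clock: 62.75
ee_pos: [523.7, -113.6, 168.3]
eef_rot: [3.138, 0.001, 1.63]
contact_force: [0.4, 0.3, -0.7]
grip_width: 60.8
gripper_force: 0.0
```

```bash
python3 - <<'E'
from jars import *
for n in('top','side'): print(n,*jars(n)[1],sep='\n')
E
```

```text
top
(array([ 582.1, -378.4]), 106, array([407.4, 185.6]))
(array([ 476.7, -391.6]), 107, array([412.4, 215. ]))
side
(array([ 581.2, -379. ]), 108, array([366.6, 159.2]))
(array([ 475.6, -391.7]), 117, array([395.4, 173.4]))
(array([ 531.8, -165. ]), 193, array([332.5, 203.8]))
(array([ 475. , -160.8]), 28, array([346.1, 215. ]))
(array([ 444.4, -146.2]), 55, array([350.9, 223.8]))
```

Request:
drive_tool --series '[{"travel": [-0.012,0.002,0],"yaw": 0},{"travel": [-0.026,0.004,0],"yaw": 0},{"travel": [-0.03,0.005,0],"yaw": 0},{"travel": [-0.03,0.005,0],"yaw": 0},{"travel": [-0.03,0.005,0],"yaw": 0},{"travel": [-0.03,0.005,0],"yaw": 0},{"travel": [-0.03,0.005,0],"yaw": 0},{"travel": [-0.03,0.005,0],"yaw": 0},{"travel": [-0.025,0.004,0],"yaw": 0},{"travel": [-0.015,0.002,0],"yaw": 0},{"travel": [-0.01,0.001,0],"yaw": 0},{"travel": [0,0,0],"yaw": 0}]' --hand 75

```text
clock: 63.85
ee_pos: [580.5, -380.8, 164.4]
eef_rot: [-3.14, -0.001, 1.627]
contact_force: [0.0, 0.6, -0.3]
grip_width: 70.3
gripper_force: 0.0
```

Request:
drive_tool --series '[{"travel": [0,0,0.015],"yaw": 0},{"travel": [0,0,0.025],"yaw": 0},{"travel": [0,0,0.02],"yaw": 0},{"travel": [0,0,0],"yaw": 0},{"travel": [0,0,0],"yaw": 0}]'

```text
clock: 64.27
ee_pos: [581.0, -377.1, 105.3]
eef_rot: [-3.14, -0.002, 1.631]
contact_force: [-0.0, 0.8, 0.2]
grip_width: 69.9
gripper_force: 0.0
```

```bash
python3 - <<'E'
from jars import *
for n in('top','side'): print(n,*jars(n)[1],sep='\n')
E
```

```text
top
side
(array([ 476.4, -393.3]), 107, array([395.5, 173. ]))
```

Request:
drive_tool --series '[{"travel": [-0.001,0.001,0.015],"yaw": 0},{"travel": [0,0,0.02],"yaw": 0},{"travel": [0,0,0.017],"yaw": 0},{"travel": [0,0,0.012],"yaw": 0},{"travel": [0,0,0.008],"yaw": 0},{"travel": [0,0,0],"yaw": 0},{"travel": [0,0,0],"yaw": 0}]'

```text
clock: 64.95
ee_pos: [582.8, -379.4, 34.4]
eef_rot: [3.141, 0.0, 1.63]
contact_force: [-0.3, -0.7, -0.0]
grip_width: 70.5
gripper_force: 0.0
```

Request:
drive_tool --series '[{"travel": [0,0,0],"yaw": 0},{"travel": [0,0,0],"yaw": 0},{"travel": [0,0,0],"yaw": 0},{"travel": [0,0,0],"yaw": 0},{"travel": [0,0,0],"yaw": 0},{"travel": [0,0,0],"yaw": 0}]' --hand 0

```text
clock: 65.45
ee_pos: [582.8, -379.5, 34.5]
eef_rot: [3.141, 0.0, 1.63]
contact_force: [-1.4, 1.4, 6.2]
grip_width: 43.9
gripper_force: 20.0
```

Request:
drive_tool --series '[{"travel": [0,0,-0.01],"yaw": 0},{"travel": [0,0,-0.02],"yaw": 0},{"travel": [0,0,-0.03],"yaw": 0},{"travel": [0,0,-0.03],"yaw": 0},{"travel": [0,0,-0.01],"yaw": 0},{"travel": [0,0,0],"yaw": 0},{"travel": [0,0,0],"yaw": 0}]'

```text
clock: 66.03
ee_pos: [582.5, -379.5, 134.3]
eef_rot: [3.141, 0.001, 1.63]
contact_force: [-0.3, -0.8, -0.7]
grip_width: 43.6
gripper_force: 20.0
```

Request:
drive_tool --series '[{"travel": [0.012,-0.0017,0],"yaw": 0},{"travel": [0.026,-0.0036,0],"yaw": 0},{"travel": [0.028,-0.0039,0],"yaw": 0},{"travel": [0.028,-0.0039,0],"yaw": 0},{"travel": [0.028,-0.0039,0],"yaw": 0},{"travel": [0.028,-0.0039,0],"yaw": 0},{"travel": [0.028,-0.0039,0],"yaw": 0},{"travel": [0.028,-0.0039,0],"yaw": 0},{"travel": [0.028,-0.0039,0],"yaw": 0},{"travel": [0.028,-0.0039,0],"yaw": 0},{"travel": [0.028,-0.0039,0],"yaw": 0}]'

```text
clock: 66.95
ee_pos: [523.2, -90.2, 132.6]
eef_rot: [-3.139, -0.001, 1.63]
contact_force: [0.9, 0.2, -0.9]
grip_width: 43.5
gripper_force: 20.0
```

Request:
drive_tool --series '[{"travel": [0.02,-0.003,0],"yaw": 0},{"travel": [0.01,-0.0014,0],"yaw": 0},{"travel": [0,0,0],"yaw": 0},{"travel": [0,0,0],"yaw": 0},{"travel": [0,0,0],"yaw": 0}]'

```text
clock: 67.37
ee_pos: [518.8, -63.8, 133.5]
eef_rot: [-3.141, 0.0, 1.628]
contact_force: [-0.4, -0.6, -0.5]
grip_width: 43.3
gripper_force: 20.0
```

Request:
drive_tool --series '[{"travel": [0,0,0.01],"yaw": 0},{"travel": [0,0,0.02],"yaw": 0},{"travel": [0,0,0.025],"yaw": 0},{"travel": [0,0,0.018],"yaw": 0},{"travel": [0,0,0.01],"yaw": 0},{"travel": [0,0,0.006],"yaw": 0},{"travel": [0,0,0],"yaw": 0},{"travel": [0,0,0],"yaw": 0}]'

```text
clock: 68.03
ee_pos: [519.1, -62.9, 44.9]
eef_rot: [-3.142, -0.0, 1.629]
contact_force: [-0.3, 0.1, -0.5]
grip_width: 43.9
gripper_force: 20.0
```

Request:
drive_tool --series '[{"travel": [0,0,0],"yaw": 0},{"travel": [0,0,0],"yaw": 0},{"travel": [0,0,0],"yaw": 0},{"travel": [0,0,0],"yaw": 0},{"travel": [0,0,-0.01],"yaw": 0},{"travel": [0,0,-0.02],"yaw": 0},{"travel": [0,0,-0.03],"yaw": 0},{"travel": [0,0,-0.03],"yaw": 0},{"travel": [0,0,-0.03],"yaw": 0},{"travel": [0,0,0],"yaw": 0},{"travel": [0,0,0],"yaw": 0}]' --hand 65

```text
clock: 68.95
ee_pos: [520.0, -62.7, 167.3]
eef_rot: [3.138, 0.001, 1.63]
contact_force: [0.0, 0.5, -0.2]
grip_width: 61.0
gripper_force: 0.0
```

```bash
python3 - <<'E'
from jars import *
for n in('top','side'): print(n,*jars(n)[1],sep='\n')
E
```

```text
top
(array([ 577.9, -174.5]), 26, array([350.2, 187.6]))
(array([ 523.5, -171.7]), 229, array([349.7, 202.7]))
(array([ 476.7, -391.6]), 107, array([412.4, 215. ]))
(array([ 461.2, -183.2]), 22, array([353.4, 220.2]))
side
(array([ 475.6, -391.9]), 119, array([395.4, 173.4]))
(array([ 473.7, -132.7]), 146, array([339.9, 220.9]))
(array([ 442.5, -117.8]), 118, array([344.6, 230.1]))
```

Request:
drive_tool --series '[{"travel": [-0.012,-0.0023,0],"yaw": 0},{"travel": [-0.026,-0.005,0],"yaw": 0},{"travel": [-0.028,-0.0054,0],"yaw": 0},{"travel": [-0.028,-0.0054,0],"yaw": 0},{"travel": [-0.028,-0.0054,0],"yaw": 0},{"travel": [-0.028,-0.0054,0],"yaw": 0},{"travel": [-0.028,-0.0054,0],"yaw": 0},{"travel": [-0.028,-0.0054,0],"yaw": 0},{"travel": [-0.028,-0.0054,0],"yaw": 0},{"travel": [-0.028,-0.0054,0],"yaw": 0},{"travel": [-0.028,-0.0054,0],"yaw": 0}]' --hand 75

```text
clock: 69.97
ee_pos: [479.2, -356.3, 163.7]
eef_rot: [-3.14, -0.001, 1.63]
contact_force: [0.9, -0.1, 0.2]
grip_width: 70.5
gripper_force: 0.0
```

Request:
drive_tool --series '[{"travel": [-0.025,-0.0048,0],"yaw": 0},{"travel": [-0.011,-0.002,0],"yaw": 0},{"travel": [0,0,0.015],"yaw": 0},{"travel": [0,0,0.025],"yaw": 0},{"travel": [0,0,0.02],"yaw": 0},{"travel": [0,0,0],"yaw": 0},{"travel": [0,0,0],"yaw": 0},{"travel": [0,0,0],"yaw": 0}]'

```text
clock: 70.63
ee_pos: [476.0, -391.4, 105.6]
eef_rot: [3.141, -0.0, 1.63]
contact_force: [-0.7, -0.2, 1.1]
grip_width: 70.9
gripper_force: 0.0
```

```bash
python3 - <<'E'
from jars import *
for n in('top','side'): print(n,*jars(n)[1],sep='\n')
print(env.state()['ee_pos'])
E
```

```text
top
side
[ 476.23697329 -391.81944787  106.21336934]
```

Request:
drive_tool --series '[{"travel": [0,0,0.015],"yaw": 0},{"travel": [0,0,0.02],"yaw": 0},{"travel": [0,0,0.017],"yaw": 0},{"travel": [0,0,0.012],"yaw": 0},{"travel": [0,0,0.008],"yaw": 0},{"travel": [0,0,0],"yaw": 0},{"travel": [0,0,0],"yaw": 0}]'

```text
clock: 71.32
ee_pos: [475.8, -391.8, 33.4]
eef_rot: [3.141, 0.0, 1.63]
contact_force: [0.7, 0.5, -0.0]
grip_width: 70.5
gripper_force: 0.0
```

Request:
drive_tool --series '[{"travel": [0,0,0],"yaw": 0},{"travel": [0,0,0],"yaw": 0},{"travel": [0,0,0],"yaw": 0},{"travel": [0,0,0],"yaw": 0},{"travel": [0,0,0],"yaw": 0},{"travel": [0,0,0],"yaw": 0}]' --hand 0

```text
clock: 71.82
ee_pos: [475.9, -391.9, 33.5]
eef_rot: [3.141, 0.001, 1.63]
contact_force: [-0.1, 1.0, 5.2]
grip_width: 43.7
gripper_force: 20.0
```

Request:
drive_tool --series '[{"travel": [0,0,-0.01],"yaw": 0},{"travel": [0,0,-0.02],"yaw": 0},{"travel": [0,0,-0.03],"yaw": 0},{"travel": [0,0,-0.03],"yaw": 0},{"travel": [0,0,-0.01],"yaw": 0},{"travel": [0,0,0],"yaw": 0},{"travel": [0,0,0],"yaw": 0}]'

```text
clock: 72.4
ee_pos: [475.4, -391.8, 133.2]
eef_rot: [3.141, 0.001, 1.63]
contact_force: [-0.9, 0.3, -1.4]
grip_width: 43.9
gripper_force: 20.0
```

Request:
drive_tool --series '[{"travel": [0.012,0.002,0],"yaw": 0},{"travel": [0.026,0.0043,0],"yaw": 0},{"travel": [0.028,0.0046,0],"yaw": 0},{"travel": [0.028,0.0046,0],"yaw": 0},{"travel": [0.028,0.0046,0],"yaw": 0},{"travel": [0.028,0.0046,0],"yaw": 0},{"travel": [0.028,0.0046,0],"yaw": 0},{"travel": [0.028,0.0046,0],"yaw": 0},{"travel": [0.028,0.0046,0],"yaw": 0},{"travel": [0.028,0.0046,0],"yaw": 0},{"travel": [0.028,0.0046,0],"yaw": 0},{"travel": [0.028,0.0046,0],"yaw": 0}]'

```text
clock: 73.4
ee_pos: [507.7, -69.0, 131.7]
eef_rot: [-3.139, -0.001, 1.63]
contact_force: [0.8, -0.5, -0.2]
grip_width: 43.7
gripper_force: 20.0
```

Request:
drive_tool --series '[{"travel": [0.028,0.0046,0],"yaw": 0},{"travel": [0.02,0.0034,0],"yaw": 0},{"travel": [0.012,0.002,0],"yaw": 0},{"travel": [0,0,0],"yaw": 0},{"travel": [0,0,0],"yaw": 0},{"travel": [0,0,0],"yaw": 0},{"travel": [0,0,0],"yaw": 0}]'

```text
clock: 73.98
ee_pos: [515.0, -11.6, 132.5]
eef_rot: [-3.141, 0.0, 1.629]
contact_force: [-0.4, -0.1, -1.0]
grip_width: 43.6
gripper_force: 20.0
```

Request:
drive_tool --series '[{"travel": [0,0,0.01],"yaw": 0},{"travel": [0,0,0.02],"yaw": 0},{"travel": [0,0,0.025],"yaw": 0},{"travel": [0,0,0.018],"yaw": 0},{"travel": [0,0,0.01],"yaw": 0},{"travel": [0,0,0.0055],"yaw": 0},{"travel": [0,0,0],"yaw": 0},{"travel": [0,0,0],"yaw": 0}]'

```text
clock: 74.65
ee_pos: [515.7, -10.7, 44.6]
eef_rot: [3.141, -0.0, 1.63]
contact_force: [-0.5, 1.0, -0.4]
grip_width: 43.8
gripper_force: 20.0
```

Request:
drive_tool --series '[{"travel": [0,0,0],"yaw": 0},{"travel": [0,0,0],"yaw": 0},{"travel": [0,0,0],"yaw": 0},{"travel": [0,0,0],"yaw": 0},{"travel": [0,0,-0.01],"yaw": 0},{"travel": [0,0,-0.02],"yaw": 0},{"travel": [0,0,-0.03],"yaw": 0},{"travel": [0,0,-0.03],"yaw": 0},{"travel": [0,0,-0.03],"yaw": 0},{"travel": [0,0,-0.03],"yaw": 0},{"travel": [0,0,-0.02],"yaw": 0},{"travel": [0,0,0],"yaw": 0}]' --hand 65

```text
clock: 75.65
ee_pos: [517.3, -10.4, 219.5]
eef_rot: [3.135, 0.001, 1.63]
contact_force: [-0.0, -0.3, -0.6]
grip_width: 61.2
gripper_force: 0.0
```

Request:
drive_tool --series '[{"travel": [-0.02,0,0],"yaw": 0},{"travel": [-0.03,0,0],"yaw": 0},{"travel": [-0.03,0,0],"yaw": 0},{"travel": [-0.03,0,0],"yaw": 0},{"travel": [-0.03,0,0],"yaw": 0},{"travel": [-0.03,0,0],"yaw": 0},{"travel": [-0.03,0,0],"yaw": 0},{"travel": [-0.03,0,0],"yaw": 0},{"travel": [-0.03,0,0],"yaw": 0},{"travel": [-0.03,0,0],"yaw": 0},{"travel": [-0.03,0,0],"yaw": 0},{"travel": [-0.03,0,0],"yaw": 0}]'

```text
clock: 76.65
ee_pos: [535.7, -361.4, 214.7]
eef_rot: [-3.142, -0.0, 1.63]
contact_force: [0.3, 0.4, 0.1]
grip_width: 60.7
gripper_force: 0.0
```

Request:
drive_tool --series '[{"travel": [-0.03,0,0],"yaw": 0},{"travel": [-0.03,0,0],"yaw": 0},{"travel": [-0.03,0,0],"yaw": 0},{"travel": [-0.03,0,0],"yaw": 0},{"travel": [-0.03,0,0],"yaw": 0},{"travel": [0,0,0],"yaw": 0},{"travel": [0,0,0],"yaw": 0}]'

```text
clock: 77.23
ee_pos: [544.0, -511.2, 213.7]
eef_rot: [-3.141, -0.001, 1.628]
contact_force: [1.0, 0.9, -0.1]
grip_width: 61.6
gripper_force: 0.0
```

```bash
python3 - <<'E'
from h import *
a=env.read_camera('top');b=env.read_camera('side')
A=cv2.resize(a['image'][130:235,205:365],None,fx=2.5,fy=2.5,interpolation=cv2.INTER_CUBIC)
B=cv2.resize(b['image'][150:290,180:380],None,fx=2,fy=2,interpolation=cv2.INTER_CUBIC)
cv2.imwrite('pics/f1.png',np.vstack([A,B[:, :400]]))
E
```

```text
(no output)
```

View pics/f1.png

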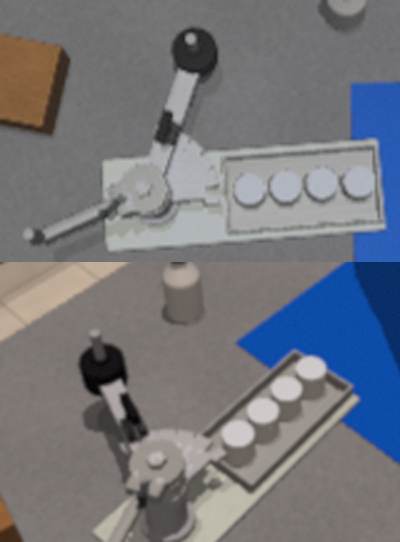

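Everything looks right: the boom is parked and its bar lies along the boom, and four jars stand upright in the tray. Before handing in I'll check the bolt angle by fitting the hex prism in the start, mid-run and current frames. The expected change is 2.3 rad mod 60°, or 11.8°.

```bash
cat > hexfit.py <<'E'
from h import *
from scipy.optimize import minimize
S=8
def fit(c,img,box):
    x0,y0,w,hh=box; I=img[y0:y0+hh,x0:x0+w].astype(float).mean(2); best=[]
    def model(th,cx,cy,zt):
        R=21/np.sqrt(3); a=th+np.arange(6)*np.pi/3
        P=lambda z:np.array([(pj(c,[cx+R*np.cos(t),cy+R*np.sin(t),z])-[x0-.5,y0-.5])*S for t in a])
        T,B=P(zt),P(147.); L=[np.ones(I.shape)]
        tm=np.zeros((hh*S,w*S),np.float32);cv2.fillPoly(tm,[np.round(T).astype(int)],1.)
        ms=[tm]
        for k in range(6):
            q=np.array([T[k],T[(k+1)%6],B[(k+1)%6],B[k]]);m=np.zeros_like(tm);cv2.fillPoly(m,[np.round(q).astype(int)],1.);m*=1-tm
            if m.sum()>40: ms.append(m)
        f=lambda m:cv2.resize(cv2.GaussianBlur(m,(0,0),.6*S),(w,hh),interpolation=cv2.INTER_AREA)
        yy,xx=np.mgrid[:hh,:w]
        return np.stack([L[0],xx-w/2,yy-hh/2]+[f(m) for m in ms],-1).reshape(-1,3+len(ms))
    def cost(p,th):
        A=model(th,*p);r=I.ravel()-A@np.linalg.lstsq(A,I.ravel(),rcond=None)[0];return (r**2).mean()
    for d in range(0,60,4):
        o=minimize(cost,[507,125,156],args=(np.radians(d),),method='Nelder-Mead',options=dict(maxiter=40,initial_simplex=[[507,125,156],[510,125,156],[507,128,156],[507,125,158]]))
        best.append((o.fun,d,np.round(o.x,1)))
    return sorted(best,key=lambda t:t[0])[:3],max(best,key=lambda t:t[0])[0]
E
timeout 500 python3 - <<'E'
from hexfit import *
b=env.read_camera('side');a=env.read_camera('top')
nb=np.mean([env.read_camera('side')['image'] for _ in range(15)],0);na=np.mean([env.read_camera('top')['image'] for _ in range(15)],0)
np.savez('avg1.npz',a=na,b=nb)
q=pj(b,[507,125.5,153]);bx=(int(q[0])-7,int(q[1])-6,15,13);q=pj(a,[507,125.5,153]);ax=(int(q[0])-6,int(q[1])-6,13,13)
for n,f in(('start','side0'),('h1.43','side_now'),('h1.75','side_n2'),('h1.99','side_n3')): print(n,fit(b,cv2.imread(f'pics/{f}.png'),bx))
print('nowavg',fit(b,nb,bx)); print('top start',fit(a,cv2.imread('pics/top0.png'),ax)); print('top now',fit(a,na,ax))
E
```

```text
start ([(np.float64(18.968233840722686), 32, array([506.8, 126.3, 156.4])), (np.float64(19.761882027228353), 36, array([507. , 126.1, 156.3])), (np.float64(22.804249641203906), 28, array([506.9, 126.1, 156.8]))], np.float64(37.9300395220873))
h1.43 ([(np.float64(26.88085543634787), 44, array([507. , 126.3, 156.8])), (np.float64(27.151340381590284), 48, array([507.2, 126.2, 156.4])), (np.float64(28.264080703936532), 40, array([507.1, 126.4, 156.9]))], np.float64(60.15244044004652))
h1.75 ([(np.float64(17.294791039308976), 48, array([507. , 126.4, 156.8])), (np.float64(17.577657231505277), 44, array([506.7, 126.5, 156.8])), (np.float64(18.89598714690238), 40, array([506.6, 126.6, 157.1]))], np.float64(46.100580629711665))
h1.99 ([(np.float64(24.145480971374564), 44, array([507.3, 126.2, 156. ])), (np.float64(25.176418319623263), 48, array([507.4, 126.1, 155.6])), (np.float64(27.638711052632235), 40, array([506.7, 126.5, 157.3]))], np.float64(52.447284994332335))
nowavg ([(np.float64(17.01561411002942), 44, array([507.4, 126.2, 155.7])), (np.float64(17.552018869381065), 48, array([507.3, 126.1, 155.8])), (np.float64(19.18738750000232), 40, array([506.8, 126.4, 157.1]))], np.float64(37.82009337416683))
top start ([(np.float64(12.245934739036203), 24, array([507.5, 127.7, 156.5])), (np.float64(12.357216246703876), 20, array([507. , 127.8, 157. ])), (np.float64(12.604484514473079), 28, array([507.4, 127.7, 156.2]))], np.float64(18.110502839976615))
top now ([(np.float64(13.409249118391706), 0, array([507.6, 127.9, 156.4])), (np.float64(14.065311260038866), 36, array([507.4, 127.9, 155.6])), (np.float64(14.440186318561762), 4, array([507.3, 127.9, 156.5]))], np.float64(18.512681157390723))
```

The hex turned from about 33° to about 45° and was the same in every late frame. That matches the 2.3 rad stop exactly, so I'll hand in.

```bash
python3 -c "
from workcell import env
print(env.job_done())"
```

```text
the job is handed in; nothing more can be done
None
```

I handed the job in at about 79 s, with no score returned: bolt fully loosened, boom locked at its far end stop, all four jars upright in the tray, and nothing else touched.

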